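# Lock the sample stand's outrigger leg and load the tray

### The job

Get the framer's sample stand ready and load it: swing its folded outrigger leg out until it clicks into its end detent, then tighten the castle nut on the leg's pivot clockwise until it is snug on its washer and carry on a little further to the first place where a slot lines up with the cotter hole in the stud (the white line on the stud's end shows the hole's direction). Only when the leg is locked so, lay every grey moulding chip from the bench flat in the ribbed tray, one to a bay and lengthwise between the ribs. Leave the other things on the bench where they are.

Things in the scene. Friction and masses are not known exactly. Their poses are not given: they have to be found in the camera images.
- tray_floor (a point): centre of the tray's floor, 12 mm above the stand's underside, on the fixed sample stand. Its axes are the stand's: x along the bays, y across them, z up. The ply tray is 146 x 268 mm with an 8 mm high rim at both x ends (inner faces at x = +-67 mm); six wooden ribs 7 mm high and 4 mm thick at y = -130, -78, -26, 26, 78, 130 mm part it into five bays with centres at y = -104, -52, 0, 52, 104 mm, 134 mm long. On its +y side a steel plate carries the leg's pivot
- leg_hinge (a point): point on the vertical pivot axis of the leg, half-way up the leg's thickness, 27 mm above the bench; at x = -45, y = 185 mm from tray_floor in the stand's axes
- leg (a joint): angle of the aluminium outrigger leg about its vertical pivot: 0 folded (pointing along the stand's +x), growing counter-clockwise seen from above; 1.57 seated in the end detent against its stop, pointing along the stand's +y. It starts at 0. An over-centre device in the dark housing on the pivot's -x side (35 mm high) pushes it back towards 0 until 1.1 (0.3 N m at the start, falling to nothing at 1.1); from there on it pulls it home and holds it (0.2 N m at the end)
- leg_knob (a point): middle of the round black rubber knob that stands up at the leg's free end, 115 mm from the pivot axis: 24 mm in diameter, 40 mm tall (20 mm above and below this point), top 74 mm above the bench. Below the leg a rubber foot of the same diameter
- nut (a joint): turn of the steel castle nut on the pivot stud, clockwise seen from above is positive. It starts between 0 and 0.8; it sinks 1.5 mm per rad, and is snug on its copper-coloured washer at 4.4; beyond this it presses into the washer, up to a stop at 5.6. Friction about 0.2 N m all along; it stays where it is left
- nut_center (a point): on the nut's axis, half-way up its hexagon. The hexagon is 55 mm across flats and 30 mm high (15 mm above and below this point); on it stands a 12 mm high crown with six slots, 9.5 mm wide, one over the middle of each flat. This point's x axis points out through a slot, square to a flat; the other slots and flats follow every 60 degrees. The point lies 61 mm above the bench with the nut at joint value 0 and 54 mm at 4.4
- stud_end (a point): centre of the end of the fixed 33 mm stud that the nut runs on, 83 mm above the bench. Its x axis lies along the cotter hole (7 mm, bored across the stud 8 mm below its end) and along the white line on the end face. How the hole lies to the stand differs from start to start; the first line-up past snug comes at a nut joint value between 4.7 and 5.25
- chip0_center (a point): centre of a distressed grey wooden moulding chip, 90 mm long (its x axis), 26 mm wide (y), 26 mm high in all: a body 20 mm high with a lip 11 mm wide and 6 mm high along its +y edge on top; the point lies 13 mm above its underside. About 80 g. Three to five of the five chips are present, lying flat on the bench; absent ones are None
- chip1_center (a point): centre of a distressed grey wooden moulding chip, 90 mm long (its x axis), 26 mm wide (y), 26 mm high in all: a body 20 mm high with a lip 11 mm wide and 6 mm high along its +y edge on top; the point lies 13 mm above its underside. About 80 g. Three to five of the five chips are present, lying flat on the bench; absent ones are None
- chip2_center (a point): centre of a distressed grey wooden moulding chip, 90 mm long (its x axis), 26 mm wide (y), 26 mm high in all: a body 20 mm high with a lip 11 mm wide and 6 mm high along its +y edge on top; the point lies 13 mm above its underside. About 80 g. Three to five of the five chips are present, lying flat on the bench; absent ones are None
- chip3_center (a point): centre of a distressed grey wooden moulding chip, 90 mm long (its x axis), 26 mm wide (y), 26 mm high in all: a body 20 mm high with a lip 11 mm wide and 6 mm high along its +y edge on top; the point lies 13 mm above its underside. About 80 g. Three to five of the five chips are present, lying flat on the bench; absent ones are None
- chip4_center (a point): centre of a distressed grey wooden moulding chip, 90 mm long (its x axis), 26 mm wide (y), 26 mm high in all: a body 20 mm high with a lip 11 mm wide and 6 mm high along its +y edge on top; the point lies 13 mm above its underside. About 80 g. Three to five of the five chips are present, lying flat on the bench; absent ones are None
- pad_center (a point): centre of the square boxwood sanding pad, 70 x 70 x 24 mm, loose among the chips; not to be disturbed
- wheel: chrome measuring wheel lying flat, 90 mm wheel with a handle to 153 mm along its +y, 24 mm high; origin under the wheel's centre; not to be disturbed
- glue: white glue bottle, 56 mm across, 130 mm high, origin under its centre; not to be disturbed
- brads: jar of brads, 60 mm across, 80 mm high, origin under its centre; not to be disturbed
- hammer: hammer lying on the bench at the left; not to be disturbed
- spatula: filling knife lying on the bench at the right; not to be disturbed
Things that resemble listed ones, but are neither listed nor needed, are in the scene too. What is shaped like the part that bears chip0_center but red is not meant. Leave any blue look-alike of the part that bears chip3_center alone.

How it is judged:
By the outcome, as a careful person would: the job done as asked, in the order asked, and still so for the second after the job is handed in, with the robot touching nothing.
Of chip0, chip1, chip2, chip3, chip4 only 3 to 5 are there at a start; the rules pass over those that are not, and their reading is None.
At some moment in a run one of chip0, chip1, chip2, chip3, chip4 may be knocked a few centimetres aside while the robot is not near it.
Once in a run the grip may slacken for a moment while it holds something.
It also fails if it takes over 208 s, if anything falls off the work surface, if the arm or the gripper's body presses on something with over 40 N, if the wrist force passes 120 N, or if a joint passes its speed limit or range.

### The arm

A 7-joint arm with a two-finger parallel gripper is mounted at the origin on the work surface. World frame = base frame: x ahead of the robot, y to its left, z up, the work surface at z = 0. Lengths are in m, angles in rad, forces in N, time in s.
With the tool pointing down it reaches from about 0.425 to 0.925 m from the base axis. Payload 6.8 kg.
Tool frame: the origin (TCP) lies at the very end of the fingers, on their centre line; the grasp point (between the pads) lies 19 mm behind it (r.grip_depth is the distance from the TCP to the grasp point, in m); z points along the fingers, y is the direction in which the jaws open and shut (so a half turn about z gives the same grasp; the last joint's range is limited). The gripper opens to 85 mm and grips with 20 to 120 N. Pads are 22 mm wide; open, the fingers measure 114 mm over their backs; the gripper's body (76 mm by 85 mm) begins 54 mm behind the grasp point. The pads swing forward as they close: fully open they stand 13 mm farther back than shut.
Start: joints at [-1.337, 0.477, 0.022, 1.555, -0.011, 1.109, -0.083], TCP at [0.226, 0.636, 0.231] pointing down, gripper open.
Joint ranges: [-2.96, 2.96], [-0.34, 2.1], [-1.41, 1.46], [0.24, 2.44], [-1.37, 4.51], [0.17, 1.92], [-2.96, 2.96]. Speed limits (rad/s): [2.39, 2.39, 3.14, 3.14, 3.14, 3.14, 3.14].

### API

Orientations are given as a rotation vector (axis times angle).
In Python, from bench import status, eyes, workorder, spotter, r gives the robot as it stands.
- The arm moves only by the tool drive_tool, never from a script. Its argument "commands" is a list of rows, each an object of numbers: "rx", "ry", "rz": the turn, a rotation vector about the world's x, y, z normalised to -1 to 1, where 1 is 8 degrees; "tx", "ty", "tz": the shift along the world's x, y, z normalised to -1 to 1, where 1 is 20 mm; "grip": the closure, from -1 (fully open) to 1 (shut). A call has 1 to 10 rows; each row shifts and turns the commanded pose from where the row before left it; what a row does not reach is not made up. A row lasts 1/8 s, in which the tool goes at most 62.5 mm and 10.7 degrees, less where a joint would pass 70% of its speed; a pose out of reach is approached as far as the arm can. A call with a number of a shift or a turn outside -1 to 1 is refused whole. A call with a gripper value outside its range is refused whole. The fingers move at their own pace and stop on an object; "grip_force" is the grip in N (left out, the last holds). Time passes only in rows, so rows that do not move let the fingers close. It gives the time, the measured TCP pose, the force and the opening at its end, in the units of the state.
- status.get_obs(): the state, without advancing time (a new reading comes with each control period).
- eyes.grab_frame(name): name is "side" or "top"; returns a dict with "frame" (400x640x3 uint8, blue, green, red), "range_z" (400x640 float32, m along the optical axis (not along the pixel's ray), 0 where there is no reading), "fx", "fy", "cx", "cy" (pixels), "dist_coeffs" ([k1, k2, p1, p2, k3] as OpenCV has them; the pictures are not rectified), "T" (4x4, takes a point from camera to world coordinates). Camera axes: x right, y down, z forward; pixel columns grow to the right and rows downward; lengths in m; the calibration is good to about 2 mm. A picture is of the moment at which its call begins.
- workorder.hand_in(): hands the job in, once; it reports no verdict.
Trained networks look in the newest picture that a camera, given by its name, has taken for a name from the list of things; names that differ only in an ending like _2 or _b are one class to them, and where a whole thing is asked for, a point or a joint stands for the part that bears it (a point fixed in the world has none). Each returns a list of dicts, best first, with "confidence" (0 to 1); they miss things now and then, are a little off and sometimes report something else, mostly with a low value. They report only what shows in the picture. A call takes as long as a camera call. They do not tell look-alikes from the thing itself.
- spotter.boxes_of(camera, target): "position" ([column, row] as shares, 0 to 1, of the picture: columns of its width, rows of its height, amid what is visible of it).
- spotter.masks_of(camera, target): "mask" (400x640 bool, what is visible of it) and "position" ([column, row] as shares, 0 to 1, of the picture: columns of its width, rows of its height, amid what is visible of it).
The state is a dict: "clock": time; "joints": joint angles; "qvel": joint speeds; "tau": joint torques, N m; "tcp_pos": TCP position; "orientation": TCP orientation; "contact_force": force on the tool from outside, world axes, zero at the start; "moment": the same for the moment, N m; "grip_width": finger opening in m.
Only numpy, scipy, OpenCV 4.12 (cv2) and the standard library are available. Lean on these libraries where they do the work, as an engineer would, in place of code of your own. Each camera call takes 0.05 s, during which the arm holds its last target.

## Working session

There is one attempt and no reset: what is moved stays moved. The work goes in short steps, Python scripts to look and compute and a tool call to move; the robot and the scene stay as the last step left them, time stands still between calls to the robot, and variables do not carry over. Pictures are saved under pics/ and viewed, and the job is handed in when it is done.

Besides the shell and the picture viewer there is one more tool, called after "Emit:" as a command line: name --argument value ..., lists and objects as JSON in quotes. drive_tool: Moves the arm, as the interface text tells. Scaled input: -1 to 1 covers 20 mm each way for a shift and 8 degrees each way for a turn. Its arguments: {"type":"object","properties":{"commands":{"type":"array","items":{"type":"object","properties":{"rx":{"type":"number"},"ry":{"type":"number"},"rz":{"type":"number"},"tx":{"type":"number"},"ty":{"type":"number"},"tz":{"type":"number"},"grip":{"type":"number"}}}},"grip_force":{"type":"number"}},"required":["commands"]}

```bash
ls; mkdir -p pics
cat > h.py <<'E'
import numpy as np, cv2
from bench import status, eyes, workorder, spotter, r
def grab(cam,name=None):
    f=eyes.grab_frame(cam)
    if name: cv2.imwrite('pics/'+name+'.png',f['frame'])
    return f
def world(f,us,vs):
    K=np.array([[f['fx'],0,f['cx']],[0,f['fy'],f['cy']],[0,0,1]]);d=np.array(f['dist_coeffs'],float)
    us=np.asarray(us,float).ravel();vs=np.asarray(vs,float).ravel()
    z=f['range_z'][np.clip(vs.round().astype(int),0,399),np.clip(us.round().astype(int),0,639)]
    n=cv2.undistortPoints(np.stack([us,vs],1)[:,None],K,d)[:,0]
    P=np.c_[n*z[:,None],z]
    T=np.array(f['T']);W=P@T[:3,:3].T+T[:3,3];W[z<=0]=np.nan
    return W
def cloud(f):
    v,u=np.mgrid[0:400,0:640]
    return world(f,u,v).reshape(400,640,3)
def onplane(f,u,v,h):
    K=np.array([[f['fx'],0,f['cx']],[0,f['fy'],f['cy']],[0,0,1]]);d=np.array(f['dist_coeffs'],float)
    n=cv2.undistortPoints(np.array([[[u,v]]],float),K,d)[0,0]
    T=np.array(f['T']);D=T[:3,:3]@np.r_[n,1];o=T[:3,3]
    return o+D*(h-o[2])/D[2]
def pix(f,P):
    K=np.array([[f['fx'],0,f['cx']],[0,f['fy'],f['cy']],[0,0,1]]);d=np.array(f['dist_coeffs'],float)
    T=np.linalg.inv(np.array(f['T']));rv=cv2.Rodrigues(T[:3,:3])[0]
    return cv2.projectPoints(np.atleast_2d(P).astype(float),rv,T[:3,3],K,d)[0][:,0]
E
python3 - <<'E'
from h import *
o=status.get_obs();print({k:np.round(v,3) for k,v in o.items()})
for c in('top','side'):
    f=grab(c,c+'0');print(c,np.round(f['T'],3),f['fx'],f['dist_coeffs'])
E
```

```text
pics
{'clock': np.float64(0.0), 'joints': array([-1.337,  0.478,  0.022,  1.556, -0.011,  1.109, -0.083]), 'qvel': array([-0.   ,  0.   , -0.001,  0.001, -0.001, -0.001,  0.   ]), 'tau': array([-1.0000e-03, -5.9645e+01,  1.6080e+00, -2.8120e+01,  1.2000e-02,
        9.0000e-03,  0.0000e+00]), 'tcp_pos': array([0.226, 0.635, 0.23 ]), 'orientation': array([-5.340e-01, -3.096e+00,  3.000e-03]), 'contact_force': array([0.847, 0.671, 0.824]), 'moment': array([ 0.015, -0.028, -0.037]), 'grip_width': np.float64(0.085)}
top [[ 0.014 -0.998  0.054  0.436]
 [-1.    -0.014  0.008 -0.036]
 [-0.007 -0.054 -0.999  1.941]
 [ 0.     0.     0.     1.   ]] 520.776550370563 [-0.17669147  0.          0.          0.          0.        ]
side [[ 0.987 -0.112  0.117  0.364]
 [-0.161 -0.609  0.777 -1.374]
 [-0.016 -0.785 -0.619  1.15 ]
 [ 0.     0.     0.     1.   ]] 507.34282615725243 [-0.15976022  0.          0.          0.          0.        ]
```

View pics/top0.png

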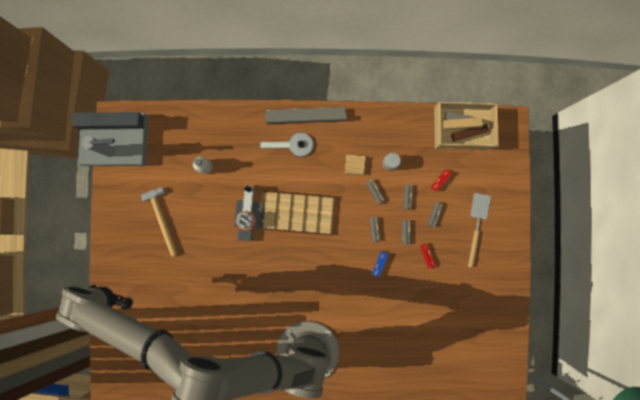

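View pics/side0.png

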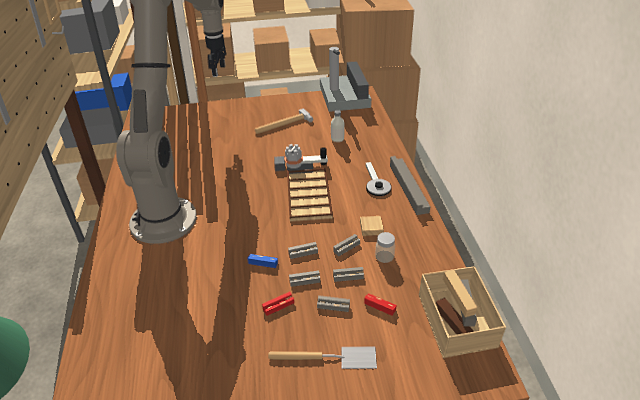

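Run:
```python
from h import *
np.set_printoptions(suppress=True,precision=4)
for c in('top','side'):
    f=grab(c);C=cloud(f)
    np.savez('pics/%s.npz'%c,C=C,im=f['frame'])
    for t in('chip0_center','pad_center','leg_knob','nut','stud_end','leg'):
        for d in spotter.masks_of(c,t)[:9]:
            m=d['mask'];P=C[m];P=P[~np.isnan(P[:,0])]
            if len(P)<5: print(c,t,'few');continue
            P=P[P[:,2]>np.nanpercentile(P[:,2],30)]
            q=np.median(P,0);xy=P[:,:2]-P[:,:2].mean(0)
            w,V=np.linalg.eigh(xy.T@xy);a=np.degrees(np.arctan2(V[1,1],V[0,1]))
            print(c,t,round(d['confidence'],2),np.round(np.array(d['position'])*[640,400],1),m.sum(),q,'ang',round(a%180,1),np.round(f['frame'][m].mean(0)))
    g=cv2.resize(f['frame'][150:300,220:460] if c=='top' else f['frame'][130:330,240:440],None,fx=3.3 if c=='top' else 3,fy=3.3 if c=='top' else 3,interpolation=cv2.INTER_CUBIC)
    cv2.imwrite('pics/%s1.png'%c,g)
```

```text
top chip0_center 0.65 [441.2 181.7] 154 [ 0.6502 -0.4926  0.0217] ang 137.7 [ 34.  48. 173.]
top chip0_center 0.65 [423.4 252.4] 166 [ 0.3701 -0.4349  0.0231] ang 22.1 [ 31.  44. 161.]
top chip0_center 0.55 [433.8 215. ] 201 [ 0.5187 -0.465   0.0227] ang 160.0 [ 84. 102. 112.]
top pad_center 0.56 [354.8 163.5] 357 [ 0.697  -0.1673  0.0249] ang 128.9 [ 89. 145. 181.]
top leg_knob 0.63 [248.8 199.5] 202 [0.571  0.2232 0.0372] ang 172.1 [135. 152. 152.]
top nut 0.7 [246.7 222.1] 161 [0.4872 0.2317 0.0802] ang 138.6 [107. 118. 125.]
top stud_end 0.65 [244.1 220.8] 41 [0.4883 0.2318 0.0832] ang 125.0 [106. 117. 117.]
top stud_end 0.31 [477.5 208.5] 623 [ 0.5177 -0.6299  0.008 ] ang 169.8 [117. 143. 156.]
top leg 0.87 [247.  198.6] 316 [0.5531 0.2227 0.0373] ang 1.6 [115. 133. 142.]
top leg 0.45 [354.1 162.6] 371 [ 0.6972 -0.1671  0.0248] ang 124.6 [ 88. 144. 180.]
side chip0_center 0.94 [378.1 302.7] 342 [ 0.6474 -0.4976  0.0222] ang 137.2 [ 45.  49. 174.]
side chip0_center 0.74 [313.2 158. ] 292 [0.5641 0.2167 0.0382] ang 2.0 [120. 130. 143.]
side chip0_center 0.72 [279.1 305.2] 402 [ 0.3628 -0.4426  0.0218] ang 23.2 [ 48.  53. 171.]
side chip0_center 0.67 [334.2 303.2] 440 [ 0.5189 -0.4706  0.0211] ang 162.6 [101. 113. 123.]
side pad_center 0.69 [372.8 225.1] 422 [ 0.6986 -0.1704  0.0238] ang 79.1 [114. 164. 202.]
side pad_center 0.3 [374.4 185.5] 482 [0.7719 0.0393 0.0147] ang 91.5 [153. 159. 163.]
side leg_knob 0.63 [313.3 159.9] 360 [0.5635 0.2167 0.0369] ang 2.6 [113. 126. 142.]
side nut 0.78 [292.  153.1] 184 [0.4822 0.2157 0.0734] ang 169.0 [115. 118. 122.]
side leg 0.71 [314.5 160.3] 307 [0.5679 0.2166 0.0372] ang 3.5 [120. 130. 142.]
```

View pics/top1.png

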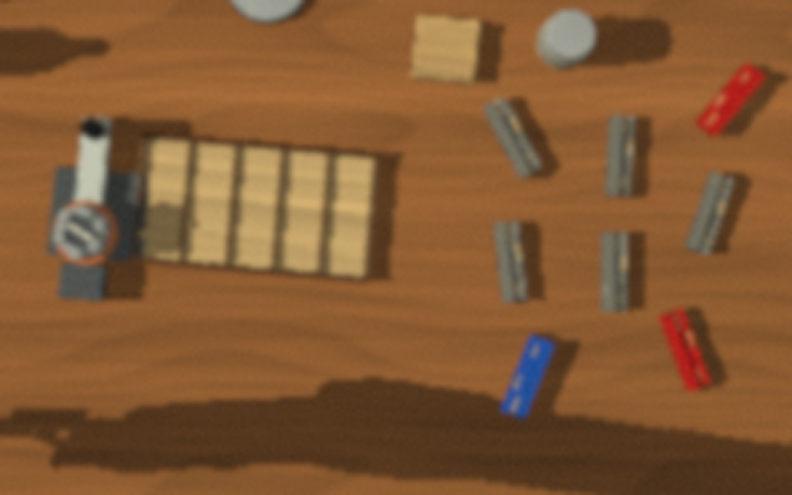

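View pics/side1.png

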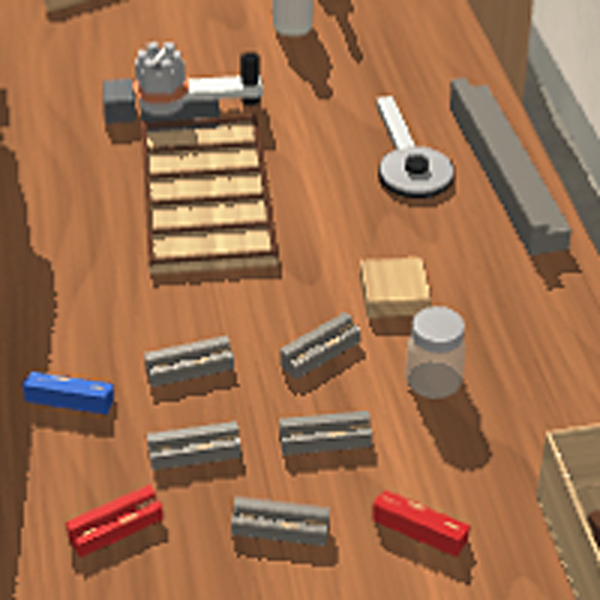

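```bash
cat > fit.py <<'E'
from h import *
np.set_printoptions(suppress=True,precision=4)
from scipy.ndimage import label
def rects(C,zlo,zhi,box):
    m=(C[...,2]>zlo)&(C[...,2]<zhi)&(C[...,0]>box[0])&(C[...,0]<box[1])&(C[...,1]>box[2])&(C[...,1]<box[3])
    L,n=label(m);out=[]
    for i in range(1,n+1):
        P=C[L==i]
        if len(P)<40: continue
        (c,s,a)=cv2.minAreaRect((P[:,:2]*1000).astype(np.float32))
        if s[0]<s[1]: s=s[::-1];a+=90
        out.append((np.array(c)/1000,np.array(s),a%180,len(P),L==i))
    return out
E
python3 - <<'E'
from fit import *
for c in('top','side'):
    D=np.load('pics/%s.npz'%c);C=D['C'];im=D['im']
    b=C[(C[...,2]<.01)&(C[...,0]>.4)&(C[...,0]<.7)&(abs(C[...,1]+.3)<.3)];print(c,'bench z',np.median(b[:,2]),b[:,2].std())
    for x in rects(C,.008,.045,(.3,.8,-.7,.35)):
        print(c,x[0],np.round(x[1]),round(x[2],1),x[3],im[x[4]].mean(0).round())
    P=C[(C[...,2]>.055)&(C[...,0]>.3)&(C[...,0]<.7)&(C[...,1]>.1)&(C[...,1]<.35)]
    for k in (P[P[:,0]<.54],P[P[:,0]>.54]): print('hi',len(k),k.min(0),k.max(0),np.median(k,0))
    P=C[(C[...,2]>.030)&(C[...,2]<.045)&(C[...,0]>.53)&(C[...,0]<.64)&(C[...,1]>.18)&(C[...,1]<.26)]
    for x in np.arange(.53,.63,.01):
        k=P[(P[:,0]>x)&(P[:,0]<x+.01)]
        if len(k):print(round(x,3),k[:,1].min(),k[:,1].max(),k[:,1].mean(),len(k))
E
```

```text
top bench z -0.0007747645610101106 0.005065225277926547
top [0.7648 0.0893] [199.  69.] 89.2 480 [135. 148. 148.]
top [ 0.7823 -0.517 ] [96. 32.] 89.2 67 [ 68. 107. 132.]
top [ 0.7703 -0.6166] [100.   5.] 92.0 48 [ 53.  82. 100.]
top [ 0.7011 -0.1653] [79. 70.] 174.1 369 [ 88. 144. 180.]
top [ 0.6486 -0.4923] [93. 30.] 139.7 178 [ 33.  48. 171.]
top [ 0.6001 -0.2419] [91. 27.] 28.2 176 [ 87. 105. 114.]
top [0.5081 0.0963] [365. 210.] 86.3 2781 [ 84. 122. 145.]
top [ 0.5816 -0.3666] [90. 30.] 178.2 177 [ 83. 101. 109.]
top [ 0.5168 -0.466 ] [95. 34.] 164.6 186 [ 85. 103. 111.]
top [ 0.461  -0.2411] [90. 32.] 6.2 181 [ 87. 105. 115.]
top [ 0.4509 -0.3595] [90. 33.] 179.3 186 [ 85. 103. 111.]
top [ 0.3913 -0.6187] [140.  19.] 169.7 149 [ 86. 141. 177.]
top [ 0.3641 -0.44  ] [90. 32.] 21.1 186 [ 31.  44. 161.]
top [ 0.3342 -0.2647] [83. 31.] 157.6 164 [144.  84.  57.]
hi 214 [0.4565 0.2026 0.0562] [0.5145 0.2633 0.0974] [0.4855 0.2307 0.0789]
hi 40 [0.5905 0.2121 0.0553] [0.6125 0.2335 0.0817] [0.6014 0.2214 0.0718]
0.53 0.21390945227030334 0.23997489687130813 0.2288508192390521 17
0.54 
[... 1471 characters left out ...]
7] [0.4851 0.2203 0.0779]
hi 42 [0.5882 0.2052 0.0556] [0.61   0.2422 0.0801] [0.5997 0.2183 0.0693]
0.53 0.2150104138704909 0.24292273783230112 0.2274037419765946 7
0.54 0.20906603597691964 0.24243285382915447 0.23088598392632018 11
0.55 0.21572113124655568 0.24304319285079923 0.22919671715782405 9
0.56 0.2122391714308025 0.2356140964122153 0.22471644904116986 10
0.57 0.20672849592050002 0.23778101201785096 0.2227823574197799 12
0.58 0.21219990496367624 0.24183858825541682 0.22555006195537058 13
0.59 0.20591881165299708 0.2236873683873286 0.21389021632545582 12
0.6 0.20620797754138365 0.2223636836327434 0.21390634483533072 8
0.61 0.21087348657456073 0.23238877132683955 0.21885824805179732 6
```

```bash
python3 - <<'E'
from fit import *
for c in('top','side'):
    D=np.load('pics/%s.npz'%c);C=D['C']
    m=(C[...,2]>.007)&(C[...,2]<.03)&(C[...,0]>.38)&(C[...,0]<.65)&(C[...,1]>-.13)&(C[...,1]<.13)
    P=C[m]
    for _ in [0]:
        xs=[];ys=np.arange(-.07,.12,.012)
        lo=[];hi=[]
        for y in ys:
            k=P[abs(P[:,1]-y)<.008,0];lo.append(np.percentile(k,1));hi.append(np.percentile(k,99))
        a=np.polyfit(ys,lo,1);b=np.polyfit(ys,hi,1)
        print(c,'x edges',np.degrees(np.arctan(a[0])),np.degrees(np.arctan(b[0])),'mid at y=.044',(np.polyval(a,.044)+np.polyval(b,.044))/2,'w',np.polyval(b,.044)-np.polyval(a,.044))
        xs=np.arange(.46,.57,.01);e=[P[abs(P[:,0]-x)<.006,1].min() for x in xs];d=np.polyfit(xs,e,1)
        print('-y edge yaw',np.degrees(-np.arctan(d[0])), 'y edge at x=.505',np.polyval(d,.505))
    # ribs profile along stand y
    th=np.radians(-4.7);R=np.array([[np.cos(th),-np.sin(th)],[np.sin(th),np.cos(th)]])
    q=(P[:,:2]-[.514,.044])@R
    k=abs(q[:,0])<.05
    bins=np.arange(-.14,.1,.004)
    i=np.digitize(q[k,1],bins)
    print([ (round(1000*bins[j-1]+2),round(1000*P[k][i==j,2].mean())) for j in range(1,len(bins)) if (i==j).any()])
E
python3 - <<'E'
import sys;sys.path.insert(0,'.')
from h import *
f=grab('top')
I=cv2.resize(f['frame'][200:240,225:270],None,fx=12,fy=12,interpolation=cv2.INTER_CUBIC);cv2.imwrite('pics/nut_t.png',I)
f=grab('side')
I=cv2.resize(f['frame'][135:180,270:335],None,fx=11,fy=11,interpolation=cv2.INTER_CUBIC);cv2.imwrite('pics/nut_s.png',I)
E
```

```text
top x edges 16.315408689477984 0.530547455940991 mid at y=.044 0.5231328876591455 w 0.198796986424026
-y edge yaw 6.178035313832037 y edge at x=.505 -0.1128189257546009
[(-130, 12), (-126, 18), (-122, 13), (-118, 12), (-114, 13), (-110, 13), (-106, 13), (-102, 12), (-98, 13), (-94, 14), (-90, 13), (-86, 13), (-82, 12), (-78, 14), (-74, 16), (-70, 13), (-66, 14), (-62, 13), (-58, 13), (-54, 13), (-50, 13), (-46, 14), (-42, 13), (-38, 12), (-34, 12), (-30, 13), (-26, 13), (-22, 19), (-18, 13), (-14, 13), (-10, 12), (-6, 13), (-2, 12), (2, 13), (6, 12), (10, 11), (14, 12), (18, 13), (22, 13), (26, 13), (30, 18), (34, 13), (38, 14), (42, 13), (46, 13), (50, 13), (54, 12), (58, 13), (62, 13), (66, 14), (70, 13), (74, 13), (78, 14), (82, 18), (86, 13), (90, 10)]
side x edges 4.542989648005454 4.20401759513922 mid at y=.044 0.517628840751805 w 0.14224909786125978
-y edge yaw 7.173727279170473 y edge at x=.505 -0.0924443869619005
[(-138, 13), (-134, 14), (-130, 14), (-126, 14), (-122, 14), (-118, 14), (-114, 12), (-110, 11), (-106, 12), (-102, 12), (-98, 12), (-94, 12), (-90, 12), (-86, 14), (-82, 14), (-78, 14), (-74, 14), (-70, 14), (-66, 13), (-62, 12), (-58, 12), (-54, 12), (-50, 13), (-46, 12), (-42, 11), (-38, 12), (-34, 13), (-30, 13), (-26, 15), (-22, 13), (-18, 14), (-14, 15), (-10, 13), (-6, 13), (-2, 12), (2, 12), (6, 12), (10, 11), (14, 11), (18, 12), (22, 14), (26, 15), (30, 14), (34, 14), (38, 15), (42, 13), (46, 12), (50, 13), (54, 12), (58, 13), (62, 11), (66, 13), (70, 12), (74, 14), (78, 16), (82, 14), (86, 13)]
```

View pics/nut_t.png

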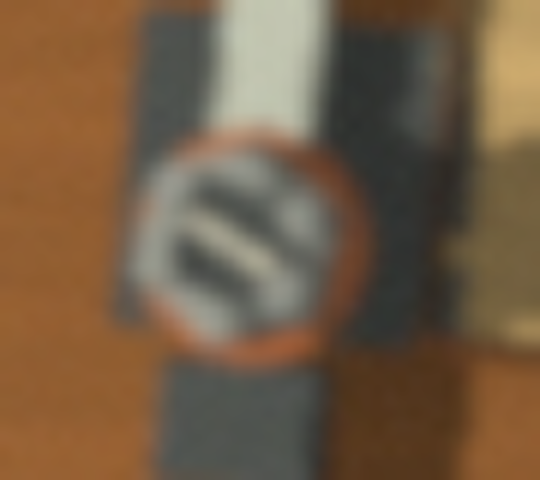

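View pics/nut_s.png

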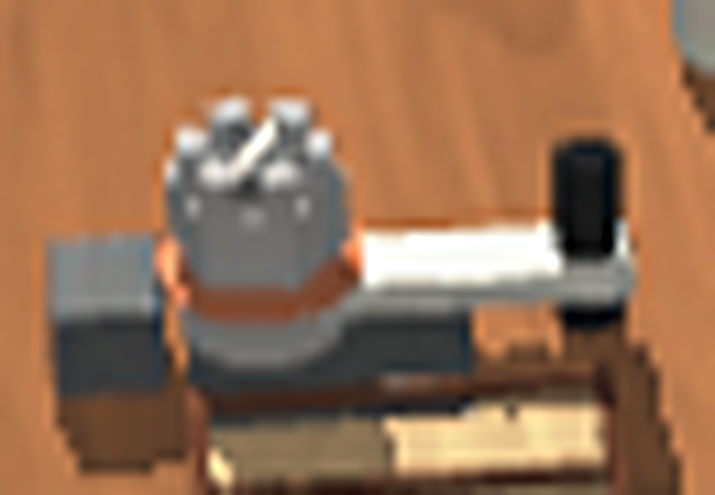

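Run:
```python
from fit import *
ft=grab('top');fs=grab('side')
def z(f,pts,o,s,h): return [onplane(f,o[0]+(u+.5)/s-.5,o[1]+(v+.5)/s-.5,h)[:2] for u,v in pts]
for n,f,pts,o,s in(('top',ft,[(188,213),(275,275)],(225,200),12),('side',fs,[(237,178),(272,122)],(270,135),11)):
    a,b=z(f,pts,o,s,.083);print(n,a,b,(a+b)/2,'ang',np.degrees(np.arctan2(*(b-a)[::-1])),np.linalg.norm(b-a))
# subpixel: bright pixels in stud
for n,f,box in(('top',ft,(238,251,215,226)),('side',fs,(288,299,144,154))):
    g=f['frame'].min(2).astype(float)  # white-ish incl. blue
    u,v=np.meshgrid(np.arange(box[0],box[1]),np.arange(box[2],box[3]))
    print(n);print(f['frame'][box[2]:box[3],box[0]:box[1]].mean(2).astype(int))
# tray corners check on side: outline of tray via edges; leg & knob
print(z(ft,[(232,240)],(225,200),12,.083))
# chips lip: sample profile later
# stud crown lobes in side at z=.0875
L=[(232,105),(290,105),(187,138),(320,140),(213,175),(286,175)]
W=np.array(z(fs,L,(270,135),11,.0875));c=W.mean(0);print(c,np.degrees(np.arctan2(*(W-c).T[::-1])),np.linalg.norm(W-c,axis=1))
```

```text
top [0.4947 0.246 ] [0.4766 0.2194] [0.4857 0.2327] ang -124.31167815034675 0.03215355352198374
side [0.4787 0.2158] [0.4944 0.2482] [0.4865 0.232 ] ang 64.0381099677055 0.03603851880579373
top
[[142 146 134 111  97 102 112 121 124 116 104 100  94]
 [145 141 122 102  83  81  89  94 100 107 113 119 114]
 [144 138 128 118 105  92  83  81  86 101 122 135 131]
 [146 139 137 141 141 124 101  85  81  95 119 137 133]
 [142 127 118 132 149 150 133 110  93  90 106 123 126]
 [137 111  90 100 124 144 148 142 128 109  98 103 110]
 [138 111  80  78  92 111 134 152 155 135 108  97  96]
 [140 117  88  76  79  86 102 128 146 145 129 113  98]
 [135 125 111  97  87  79  84  98 121 137 139 127 105]
 [135 141 137 128 111  99  91  92 113 136 143 130 106]
 [127 140 149 146 138 124 107  99 112 129 133 119  99]]
side
[[141 158 204 217 169 122 159 203 206 189 129]
 [127 170 207 194 145 114 165 178 218 190 117]
 [129 127 119  82 100 143 247 110 135 122 128]
 [192 113  99  84  97 255 241 110  97 111 210]
 [157 115 113 105 233 251 148 112 115 123 203]
 [139 178 131 190 251 148 103 153 124  86 132]
 [190 235 215 220 170 129 203 226 190 122 108]
 [149 186 173 146  67 101 185 173 154 123 108]
 [ 99 115  96  76  58  79 114 101 102 104 103]
 [110 105 104  96  96  97 105 107 104 157 106]]
[array([0.4868, 0.2326])]
[0.4868 0.2316] [ 103.1019   52.9823  167.0118  -11.6272 -130.6648  -71.2349] [0.0236 0.0241 0.0235 0.0226 0.0253 0.0252]
```

```bash
cat > line.py <<'E'
from fit import *
from scipy.optimize import least_squares
from scipy.ndimage import gaussian_filter
def fitline(f,c0,a0,h=.083,R=.0135):
    g=f['frame'].mean(2).astype(float)
    p=pix(f,[c0[0],c0[1],h])[0];u0,v0=int(p[0])-9,int(p[1])-9;N=19;S=6
    uu,vv=np.meshgrid(u0+(np.arange(N*S)+.5)/S-.5,v0+(np.arange(N*S)+.5)/S-.5)
    K=np.array([[f['fx'],0,f['cx']],[0,f['fy'],f['cy']],[0,0,1]]);d=np.array(f['dist_coeffs'],float)
    n=cv2.undistortPoints(np.stack([uu.ravel(),vv.ravel()],1)[:,None],K,d)[:,0]
    T=np.array(f['T']);D=np.c_[n,np.ones(len(n))]@T[:3,:3].T
    W=(T[:3,3]+D*((h-T[2,3])/D[:,2])[:,None])[:,:2]
    obs=g[v0:v0+N,u0:u0+N]
    ctr=W.reshape(N*S,N*S,2)[S//2::S,S//2::S]
    def model(x):
        cx,cy,a,hw,lo,hi,sg=x
        q=W-[cx,cy];l=q@[np.cos(a),np.sin(a)];t=q@[-np.sin(a),np.cos(a)]
        I=1/(1+np.exp((abs(t)-hw)/.0003))*1/(1+np.exp((abs(l)-.0155)/.0003))
        I=gaussian_filter(I.reshape(N*S,N*S),abs(sg)*S)
        return lo+(hi-lo)*I.reshape(N,S,N,S).mean((1,3))
    def res(x):
        return ((model(x)-obs)*(np.linalg.norm(ctr-c0,axis=2)<R)).ravel()
    best=None
    for da in(-.2,0,.2):
        s=least_squares(res,[c0[0],c0[1],a0+da,.0015,90,240,.7],x_scale=[.001,.001,.05,.0003,10,10,.2],diff_step=1e-3)
        if best is None or s.cost<best.cost:best=s
    return best
E
python3 - <<'E'
from line import *
for c in('top','side'):
    f=grab(c)
    for R in(.0115,.0135,.0155):
        s=fitline(f,np.array([.486,.2325]),np.radians(58),R=R)
        print(c,R,s.x[:2],'ang',np.degrees(s.x[2]),s.x[3:],s.cost)
E
```

```text
top 0.0115 [0.4846 0.2312] ang 57.871016446087346 [  0.0044  77.9476 160.7352   0.687 ] 72.54091480121016
top 0.0135 [0.4852 0.232 ] ang 58.13201494023821 [  0.0043  83.0867 157.5029   0.5967] 311.3242830399583
top 0.0155 [0.4857 0.2331] ang 58.4587740918361 [  0.0044  87.6241 152.1242   0.4366] 1126.2427899299562
side 0.0115 [0.4892 0.2373] ang 56.83465049961712 [  0.0034 105.6304 265.7248   0.0094] 1088.1006863917219
side 0.0135 [0.4843 0.2296] ang 58.05188089952116 [  0.0031 110.9548 271.5028  -0.0108] 2239.527979810277
side 0.0155 [0.4866 0.2335] ang 58.73871467020983 [  0.0028 119.0003 283.742   -0.0375] 9062.316691016254
```

Emit:
drive_tool --commands '[{"tx": 0.85,"ty": -0.94,"rz": 0.1,"grip": -1},{"tx": 0.85,"ty": -0.94,"rz": 0.1,"grip": -1},{"tx": 0.85,"ty": -0.94,"rz": 0.1,"grip": -1},{"tx": 0.85,"ty": -0.94,"rz": 0.1,"grip": -1},{"tx": 0.85,"ty": -0.94,"rz": 0.1,"grip": -1},{"tx": 0.85,"ty": -0.94,"rz": 0.1,"grip": -1},{"tx": 0.85,"ty": -0.94,"rz": 0.1,"grip": -1},{"tx": 0.85,"ty": -0.94,"rz": 0.1,"grip": -1},{"tx": 0.85,"ty": -0.94,"rz": 0.1,"grip": -1},{"tx": 0.85,"ty": -0.94,"rz": 0.1,"grip": -1}]' --grip_force 40

```text
validation failed for argument at $.co...
```

Emit:
drive_tool --commands '[{"tx": 0.85,"ty": -0.94,"rz": 0.1,"grip": -0.1},{"tx": 0.85,"ty": -0.94,"rz": 0.1,"grip": -0.1},{"tx": 0.85,"ty": -0.94,"rz": 0.1,"grip": -0.1},{"tx": 0.85,"ty": -0.94,"rz": 0.1,"grip": -0.1},{"tx": 0.85,"ty": -0.94,"rz": 0.1,"grip": -0.1},{"tx": 0.85,"ty": -0.94,"rz": 0.1,"grip": -0.1},{"tx": 0.85,"ty": -0.94,"rz": 0.1,"grip": -0.1},{"tx": 0.85,"ty": -0.94,"rz": 0.1,"grip": -0.1},{"tx": 0.85,"ty": -0.94,"grip": -0.1},{"tx": 0.85,"ty": -0.94,"grip": -0.1}]'

```text
validation failed for argument at $.co...
```

Emit:
drive_tool --commands '[{"tx": 0.85,"ty": -0.94,"tz": 0.0,"rx": 0.0,"ry": 0.0,"rz": 0.1,"grip": -1.0}]' --grip_force 40

```text
clock: 1.23
tcp_pos: [0.241, 0.6184, 0.2311]
orientation: [-0.506, -3.099, -0.001]
contact_force: [0.2, 0.1, -0.2]
grip_width: 0.0855
```

Emit:
drive_tool --commands '[{"tx": 0.9,"ty": -0.99,"tz": 0,"rx": 0,"ry": 0,"rz": 0.1,"grip": -1},{"tx": 0.9,"ty": -0.99,"tz": 0,"rx": 0,"ry": 0,"rz": 0.1,"grip": -1},{"tx": 0.9,"ty": -0.99,"tz": 0,"rx": 0,"ry": 0,"rz": 0.1,"grip": -1},{"tx": 0.9,"ty": -0.99,"tz": 0,"rx": 0,"ry": 0,"rz": 0.1,"grip": -1},{"tx": 0.9,"ty": -0.99,"tz": 0,"rx": 0,"ry": 0,"rz": 0.1,"grip": -1},{"tx": 0.9,"ty": -0.99,"tz": 0,"rx": 0,"ry": 0,"rz": 0.1,"grip": -1},{"tx": 0.9,"ty": -0.99,"tz": 0,"rx": 0,"ry": 0,"rz": 0.1,"grip": -1},{"tx": 0.9,"ty": -0.99,"tz": 0,"rx": 0,"ry": 0,"rz": 0.1,"grip": -1},{"tx": 0.9,"ty": -0.99,"tz": 0,"rx": 0,"ry": 0,"rz": 0.1,"grip": -1},{"tx": 0.9,"ty": -0.99,"tz": 0,"rx": 0,"ry": 0,"rz": 0.1,"grip": -1}]'

```text
clock: 2.48
tcp_pos: [0.4238, 0.4185, 0.2314]
orientation: [0.294, 3.128, 0.0]
contact_force: [-0.6, 0.1, 0.0]
grip_width: 0.0855
```

Emit:
drive_tool --commands '[{"tx": 0.9,"ty": -0.99,"tz": 0,"rx": 0,"ry": 0,"rz": 0.1,"grip": -0.1},{"tx": 0.9,"ty": -0.99,"tz": 0,"rx": 0,"ry": 0,"rz": 0.1,"grip": -0.1},{"tx": 0.9,"ty": -0.99,"tz": 0,"rx": 0,"ry": 0,"rz": 0.1,"grip": -0.1},{"tx": 0.9,"ty": -0.99,"tz": 0,"rx": 0,"ry": 0,"rz": 0.1,"grip": -0.1},{"tx": 0.9,"ty": -0.99,"tz": 0,"rx": 0,"ry": 0,"rz": 0.1,"grip": -0.1},{"tx": 0.9,"ty": -0.99,"tz": -0.5,"rx": 0,"ry": 0,"rz": 0.1,"grip": -0.1},{"tx": 0.9,"ty": -0.99,"tz": -0.7,"rx": 0,"ry": 0,"rz": 0.1,"grip": -0.1},{"tx": 0.9,"ty": -0.99,"tz": -0.7,"rx": 0,"ry": 0,"rz": 0.1,"grip": -0.1},{"tx": 0.9,"ty": -0.99,"tz": -0.7,"rx": 0,"ry": 0,"rz": 0,"grip": -0.1},{"tx": 0.8,"ty": -0.99,"tz": -0.7,"rx": 0,"ry": 0,"rz": 0,"grip": -0.1}]'

```text
clock: 3.72
tcp_pos: [0.602, 0.2206, 0.165]
orientation: [0.12, 3.139, 0.0]
contact_force: [-0.2, -0.6, 0.4]
grip_width: 0.0471
```

```bash
cat >> h.py <<'E'
def st(p=True):
    o=status.get_obs();R=cv2.Rodrigues(np.array(o['orientation'],float))[0]
    yaw=np.degrees(np.arctan2(R[1,1],R[0,1]));tilt=np.degrees(np.arccos(np.clip(-R[2,2],-1,1)))
    if p: print('t',round(float(o['clock']),2),'tcp',np.round(o['tcp_pos'],4),'yawY',round(yaw,2),'tilt',round(tilt,2),'zax',np.round(R[:,2],3),'F',np.round(o['contact_force'],1),'M',np.round(o['moment'],2),'w',np.round(o['grip_width'],4),'q',np.round(o['joints'],2))
    return o
E
python3 - <<'E'
from h import *
st()
for c in('top','side'):
    f=grab(c,c+'2')
    cv2.imwrite('pics/%s2.png'%c,cv2.resize(f['frame'][150:260,200:320] if c=='top' else f['frame'][50:200,230:380],None,fx=4,fy=4,interpolation=cv2.INTER_CUBIC))
E
```

```text
t 3.73 tcp [0.602  0.2206 0.165 ] yawY 85.61 tilt 0.02 zax [ 0.  0. -1.] F [-0.2 -0.6  0.4] M [-0.03  0.02 -0.03] w 0.0471 q [-0.54  0.49  0.13  1.71 -0.07  0.95  1.11]
```

View pics/side2.png

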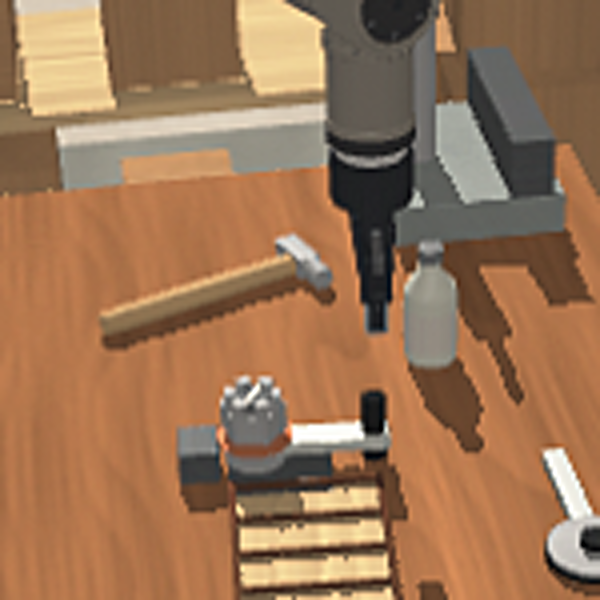

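Run:
```python
from h import *
for c,o in(('side',(230,50)),('top',(200,150))):
    f=grab(c);C=cloud(f)
    P=C[(C[...,2]>.155)&(C[...,2]<.26)&(C[...,0]>.5)&(C[...,0]<.7)&(C[...,1]>.1)&(C[...,1]<.35)]
    for lo in np.arange(.16,.26,.02):
        k=P[(P[:,2]>lo)&(P[:,2]<lo+.02)]
        if len(k): print(c,round(lo,2),len(k),np.round(k.min(0),4),np.round(k.max(0),4),np.round(np.median(k,0),4))
    print((pix(f,[[.602,.2206-.0235,.168],[.602,.2206-.038,.168]])-o)*4)
```

```text
side 0.16 16 [0.5897 0.181  0.1673] [0.6086 0.2365 0.1793] [0.5976 0.1859 0.174 ]
side 0.18 27 [0.5903 0.1754 0.1801] [0.6089 0.1916 0.2   ] [0.5996 0.1813 0.1904]
side 0.2 22 [0.5863 0.1604 0.2006] [0.6085 0.1898 0.2197] [0.595  0.1794 0.2157]
side 0.22 26 [0.5844 0.1521 0.2211] [0.6084 0.1932 0.2396] [0.5924 0.1585 0.2318]
side 0.24 54 [0.5817 0.1477 0.24  ] [0.6187 0.2269 0.2598] [0.5961 0.1559 0.2508]
[[375.33075954 323.17686199]
 [377.87552961 331.42692519]]
top 0.18 1 [0.5916 0.1819 0.1866] [0.5916 0.1819 0.1866] [0.5916 0.1819 0.1866]
top 0.2 6 [0.5856 0.178  0.2149] [0.6087 0.1884 0.2196] [0.5937 0.1818 0.2166]
top 0.22 11 [0.5845 0.1668 0.2208] [0.5919 0.1899 0.2351] [0.5881 0.1839 0.2248]
top 0.24 5 [0.5856 0.1669 0.2547] [0.6053 0.1703 0.2561] [0.5888 0.1701 0.2552]
[[205.31009855 141.64267309]
 [222.11814103 141.84022984]]
```

Emit:
drive_tool --commands '[{"tx": 0,"ty": 0,"tz": -0.9,"rx": 0,"ry": 0,"rz": 0,"grip": -0.1},{"tx": 0,"ty": 0,"tz": -0.9,"rx": 0,"ry": 0,"rz": 0,"grip": -0.1},{"tx": 0,"ty": 0,"tz": -0.9,"rx": 0,"ry": 0,"rz": 0,"grip": -0.1},{"tx": 0,"ty": 0,"tz": -0.9,"rx": 0,"ry": 0,"rz": 0,"grip": -0.1},{"tx": 0,"ty": 0,"tz": -0.9,"rx": 0,"ry": 0,"rz": 0,"grip": -0.1},{"tx": 0,"ty": 0,"tz": -0.8,"rx": 0,"ry": 0,"rz": 0,"grip": -0.1},{"tx": 0,"ty": 0,"tz": -0.5,"rx": 0,"ry": 0,"rz": 0,"grip": -0.1},{"tx": 0,"ty": 0,"tz": 0,"rx": 0,"ry": 0,"rz": 0,"grip": 0.2},{"tx": 0,"ty": 0,"tz": 0,"rx": 0,"ry": 0,"rz": 0,"grip": 0.2}]'

```text
clock: 5.05
tcp_pos: [0.6018, 0.2213, 0.0498]
orientation: [0.12, 3.138, 0.001]
contact_force: [0.7, 1.2, 0.1]
grip_width: 0.0344
```

Run:
```python
from h import *
st()
```

```text
t 5.05 tcp [0.6018 0.2213 0.0498] yawY 85.61 tilt 0.06 zax [ 0.001  0.    -1.   ] F [0.7 1.2 0.1] M [ 0.02 -0.03 -0.01] w 0.0344 q [-0.53  0.63  0.11  1.78 -0.09  0.74  1.12]
```

Run:
```python
import numpy as np
P=np.array([.486,.232]);p0=np.array([.6018,.2213]);r=.1157
a0=np.degrees(np.arctan2(*(p0-P)[::-1]));prev=p0
for k in range(1,13):
    a=np.radians(a0+k*7.75);n=P+r*np.array([np.cos(a),np.sin(a)]);print(k,np.round((n-prev)/.02,2),n);prev=n
```

```text
1 [-0.01  0.78] [0.60159243 0.2369879 ]
2 [-0.09  0.78] [0.59986398 0.25253008]
3 [-0.19  0.76] [0.59605543 0.26769722]
4 [-0.29  0.73] [0.59023637 0.28221224]
5 [-0.39  0.68] [0.5825131  0.29580997]
6 [-0.47  0.62] [0.57302671 0.308242  ]
7 [-0.55  0.55] [0.56195049 0.31928123]
8 [-0.62  0.47] [0.5494868  0.32872599]
9 [-0.68  0.38] [0.53586331 0.33640374]
10 [-0.73  0.29] [0.52132891 0.34217422]
11 [-0.76  0.19] [0.50614912 0.34593201]
12 [-0.78  0.08] [0.49060124 0.34760847]
```

Emit:
drive_tool --commands '[{"tx": -0.01,"ty": 0.78,"tz": 0,"rx": 0,"ry": 0,"rz": 0.97,"grip": 0.2},{"tx": -0.09,"ty": 0.78,"tz": 0,"rx": 0,"ry": 0,"rz": 0.97,"grip": 0.2},{"tx": -0.19,"ty": 0.76,"tz": 0,"rx": 0,"ry": 0,"rz": 0.97,"grip": 0.2},{"tx": -0.29,"ty": 0.73,"tz": 0,"rx": 0,"ry": 0,"rz": 0.97,"grip": 0.2},{"tx": -0.39,"ty": 0.68,"tz": 0,"rx": 0,"ry": 0,"rz": 0.97,"grip": 0.2},{"tx": -0.47,"ty": 0.62,"tz": 0,"rx": 0,"ry": 0,"rz": 0.97,"grip": 0.2}]'

```text
clock: 5.8
tcp_pos: [0.5744, 0.308, 0.0504]
orientation: [-1.134, 2.926, -0.001]
contact_force: [2.9, -1.3, -1.8]
grip_width: 0.0341
```

Run:
```python
from h import *
st();f=grab('side')
cv2.imwrite('pics/side3.png',cv2.resize(f['frame'][50:200,230:380],None,fx=4,fy=4,interpolation=cv2.INTER_CUBIC))
```

```text
t 5.8 tcp [0.5744 0.308  0.0504] yawY 132.36 tilt 0.22 zax [ 0.004  0.    -1.   ] F [ 2.9 -1.3 -1.8] M [-0.23 -0.54  0.05] w 0.0341 q [-0.51  0.64 -0.1   1.74  0.09  0.76  1.65]
```

View pics/side3.png

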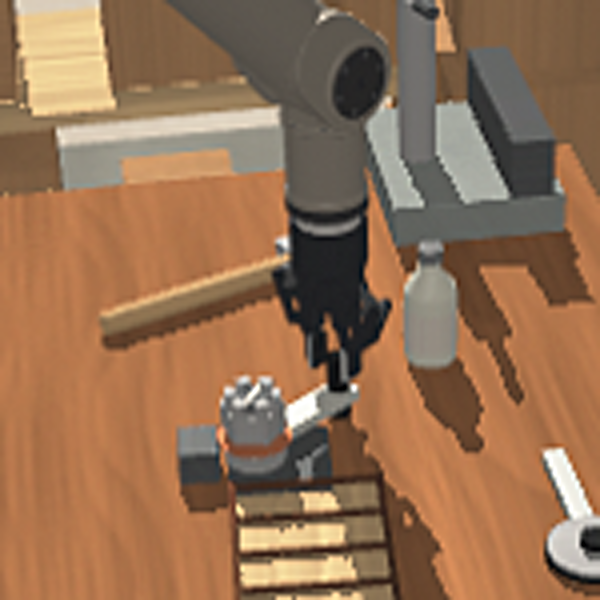

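Emit:
drive_tool --commands '[{"tx": -0.55,"ty": 0.55,"tz": 0,"rx": 0,"ry": 0,"rz": 0.97,"grip": 0.2},{"tx": -0.62,"ty": 0.47,"tz": 0,"rx": 0,"ry": 0,"rz": 0.97,"grip": 0.2},{"tx": -0.68,"ty": 0.38,"tz": 0,"rx": 0,"ry": 0,"rz": 0.97,"grip": 0.2},{"tx": -0.73,"ty": 0.29,"tz": 0,"rx": 0,"ry": 0,"rz": 0.97,"grip": 0.2},{"tx": -0.76,"ty": 0.19,"tz": 0,"rx": 0,"ry": 0,"rz": 0.97,"grip": 0.2},{"tx": -0.78,"ty": 0.08,"tz": 0,"rx": 0,"ry": 0,"rz": 0.97,"grip": 0.2},{"tx": 0,"ty": 0,"tz": 0,"rx": 0,"ry": 0,"rz": 0,"grip": 0.2}]'

```text
clock: 6.72
tcp_pos: [0.4908, 0.3471, 0.0502]
orientation: [-2.194, 2.246, -0.001]
contact_force: [-0.7, -0.3, -0.5]
grip_width: 0.0341
```

Run:
```python
from h import *
st();f=grab('side')
cv2.imwrite('pics/side4.png',cv2.resize(f['frame'][50:200,230:380],None,fx=4,fy=4,interpolation=cv2.INTER_CUBIC))
```

```text
t 6.72 tcp [0.4908 0.3471 0.0502] yawY 178.66 tilt 0.1 zax [ 0.002  0.    -1.   ] F [-0.7 -0.3 -0.5] M [ 0.03  0.02 -0.03] w 0.0341 q [-0.48  0.6  -0.31  1.85  0.27  0.73  2.17]
```

View pics/side4.png

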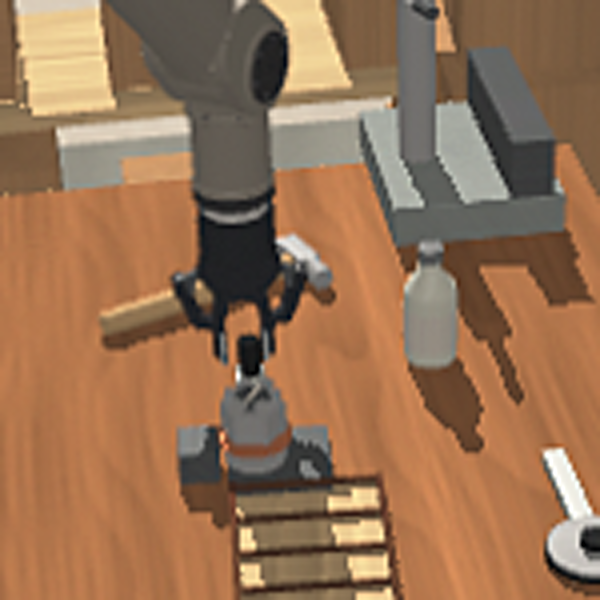

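Emit:
drive_tool --commands '[{"tx": -0.15,"ty": 0.0,"tz": 0,"rx": 0,"ry": 0,"rz": 0,"grip": 0.2},{"tx": -0.1,"ty": 0.0,"tz": 0,"rx": 0,"ry": 0,"rz": 0,"grip": 0.2}]'

```text
clock: 7.02
tcp_pos: [0.4903, 0.3473, 0.0502]
orientation: [-2.187, 2.245, -0.005]
contact_force: [16.9, 1.0, -9.7]
grip_width: 0.034
```

Run:
```python
from h import *
st()
```

```text
t 7.03 tcp [0.4903 0.3473 0.0502] yawY 178.49 tilt 0.48 zax [ 0.008  0.003 -1.   ] F [16.9  1.  -9.7] M [ 0.26 -3.26 -0.02] w 0.034 q [-0.49  0.59 -0.31  1.86  0.27  0.72  2.17]
```

Emit:
drive_tool --commands '[{"tx": 0.25,"ty": 0.0,"tz": 0,"rx": 0,"ry": 0,"rz": 0,"grip": 0.0},{"tx": 0,"ty": 0.0,"tz": 0.8,"rx": 0,"ry": 0,"rz": 0,"grip": 0.0},{"tx": 0,"ty": 0.0,"tz": 1,"rx": 0,"ry": 0,"rz": 0,"grip": -1},{"tx": 0,"ty": 0.0,"tz": 1,"rx": 0,"ry": 0,"rz": -0.7,"grip": -1},{"tx": 0,"ty": 0.0,"tz": 1,"rx": 0,"ry": 0,"rz": -0.7,"grip": -1},{"tx": 0,"ty": 0.0,"tz": 1,"rx": 0,"ry": 0,"rz": -0.7,"grip": -1},{"tx": 0,"ty": 0.0,"tz": 0.8,"rx": 0,"ry": 0,"rz": -0.7,"grip": -1}]'

```text
clock: 7.9
tcp_pos: [0.4899, 0.3481, 0.164]
orientation: [-1.714, 2.63, 0.001]
contact_force: [0.2, -0.7, 0.0]
grip_width: 0.0855
```

Run:
```python
from line import *
st();f=grab('side')
cv2.imwrite('pics/side5.png',cv2.resize(f['frame'][100:200,230:380],None,fx=5,fy=5,interpolation=cv2.INTER_CUBIC))
s=fitline(f,np.array([.486,.2325]),np.radians(58));print(np.degrees(s.x[2]),s.x)
f=grab('top')
cv2.imwrite('pics/top5.png',cv2.resize(f['frame'][180:240,215:275],None,fx=9,fy=9,interpolation=cv2.INTER_CUBIC))
```

```text
t 7.9 tcp [0.4899 0.3481 0.164 ] yawY 156.17 tilt 0.12 zax [ 0.001  0.002 -1.   ] F [ 0.2 -0.7  0. ] M [ 0.01 -0.01  0.03] w 0.0855 q [-0.52  0.44 -0.26  1.79  0.14  0.93  1.88]
57.95694906060041 [  0.4843   0.2295   1.0115   0.0032 111.4334 268.7893  -0.0245]
```

View pics/side5.png

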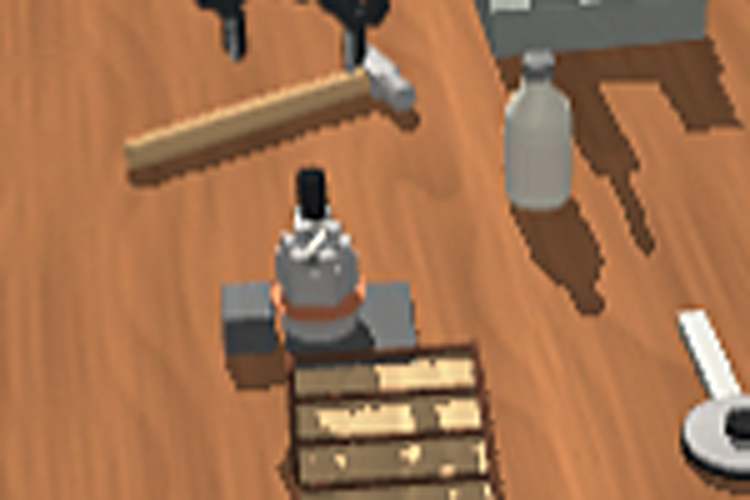

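View pics/top5.png

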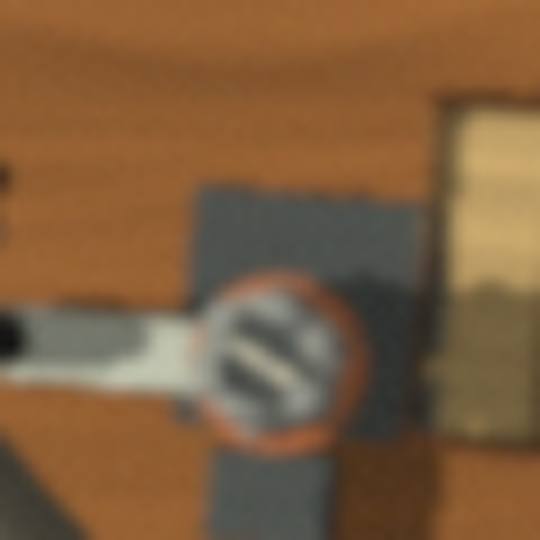

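Emit:
drive_tool --commands '[{"tx": -0.1,"ty": -0.97,"tz": 0,"rx": 0,"ry": 0,"rz": -0.55,"grip": -1},{"tx": -0.1,"ty": -0.97,"tz": 0,"rx": 0,"ry": 0,"rz": -0.55,"grip": -1},{"tx": 0,"ty": -0.97,"tz": 0,"rx": 0,"ry": 0,"rz": -0.55,"grip": -1},{"tx": 0,"ty": -0.97,"tz": 0,"rx": 0,"ry": 0,"rz": -0.55,"grip": -1},{"tx": 0,"ty": -0.97,"tz": 0,"rx": 0,"ry": 0,"rz": 0,"grip": -1},{"tx": 0,"ty": -0.95,"tz": 0,"rx": 0,"ry": 0,"rz": 0,"grip": -1},{"tx": 0,"ty": 0,"tz": -1,"rx": 0,"ry": 0,"rz": 0,"grip": -1},{"tx": 0,"ty": 0,"tz": -1,"rx": 0,"ry": 0,"rz": 0,"grip": -1},{"tx": 0,"ty": 0,"tz": -1,"rx": 0,"ry": 0,"rz": 0,"grip": -1}]'

```text
clock: 9.12
tcp_pos: [0.4861, 0.2308, 0.1009]
orientation: [-1.298, 2.86, 0.0]
contact_force: [0.2, 0.3, -0.4]
grip_width: 0.0856
```

Run:
```python
from h import *
st();f=grab('side')
cv2.imwrite('pics/side6.png',cv2.resize(f['frame'][80:200,240:360],None,fx=5,fy=5,interpolation=cv2.INTER_CUBIC))
```

```text
t 9.12 tcp [0.4861 0.2308 0.1009] yawY 138.82 tilt 0.02 zax [ 0.  0. -1.] F [ 0.2  0.3 -0.4] M [-0.02 -0.    0.01] w 0.0856 q [-0.42  0.43 -0.17  1.99  0.11  0.74  1.77]
```

View pics/side6.png

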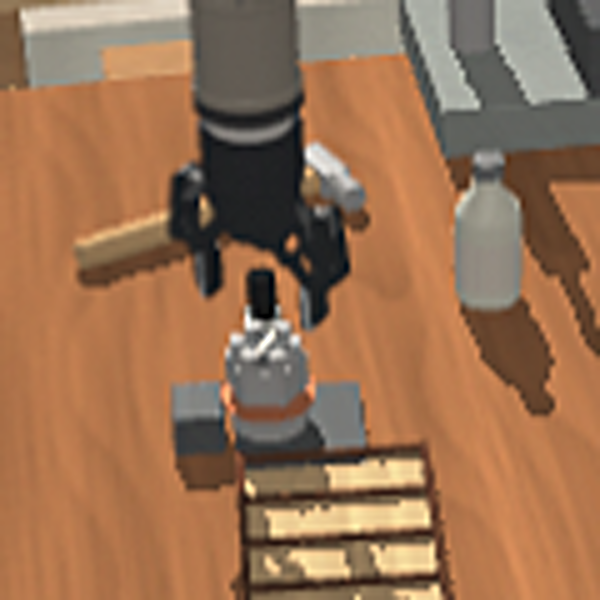

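Emit:
drive_tool --commands '[{"tx": 0,"ty": 0.03,"tz": -0.9,"rx": 0,"ry": 0,"rz": 0,"grip": -1},{"tx": 0,"ty": 0.03,"tz": -0.9,"rx": 0,"ry": 0,"rz": 0,"grip": -1},{"tx": 0,"ty": 0,"tz": -0.9,"rx": 0,"ry": 0,"rz": 0,"grip": -1},{"tx": 0,"ty": 0,"tz": 0,"rx": 0,"ry": 0,"rz": 0,"grip": 0.3},{"tx": 0,"ty": 0,"tz": 0,"rx": 0,"ry": 0,"rz": 0,"grip": 0.3},{"tx": 0,"ty": 0,"tz": 0,"rx": 0,"ry": 0,"rz": 0,"grip": 0.3},{"tx": 0,"ty": 0,"tz": 0,"rx": 0,"ry": 0,"rz": 0,"grip": 0.3}]' --grip_force 60

```text
clock: 10.05
tcp_pos: [0.486, 0.2327, 0.0477]
orientation: [-1.296, 2.861, 0.0]
contact_force: [-0.6, -0.2, 0.6]
grip_width: 0.0541
```

Run:
```python
from h import *
st()
```

```text
t 10.05 tcp [0.486  0.2327 0.0477] yawY 138.73 tilt 0.02 zax [ 0.  0. -1.] F [-0.6 -0.2  0.6] M [-0.03  0.26 -0.09] w 0.0541 q [-0.44  0.51 -0.16  2.01  0.13  0.63  1.74]
```

Emit:
drive_tool --commands '[{"tx": 0,"ty": 0,"tz": -0.01,"rx": 0,"ry": 0,"rz": -0.8,"grip": 0.3},{"tx": 0,"ty": 0,"tz": -0.01,"rx": 0,"ry": 0,"rz": -0.8,"grip": 0.3},{"tx": 0,"ty": 0,"tz": -0.01,"rx": 0,"ry": 0,"rz": -0.8,"grip": 0.3},{"tx": 0,"ty": 0,"tz": -0.01,"rx": 0,"ry": 0,"rz": -0.8,"grip": 0.3},{"tx": 0,"ty": 0,"tz": -0.01,"rx": 0,"ry": 0,"rz": -0.8,"grip": 0.3}]'

```text
clock: 10.68
tcp_pos: [0.4856, 0.2335, 0.0468]
orientation: [0.454, -3.108, -0.001]
contact_force: [-3.6, 1.1, 2.5]
grip_width: 0.0541
```

Run:
```python
from h import *
st()
```

```text
t 10.68 tcp [0.4856 0.2335 0.0468] yawY 106.63 tilt 0.05 zax [-0.     0.001 -1.   ] F [-3.6  1.1  2.5] M [0.33 0.7  0.31] w 0.0541 q [-0.55  0.51 -0.01  2.02  0.01  0.61  1.29]
```

Emit:
drive_tool --commands '[{"tx": 0,"ty": 0,"tz": -0.01,"rx": 0,"ry": 0,"rz": -0.8,"grip": 0.3},{"tx": 0,"ty": 0,"tz": -0.01,"rx": 0,"ry": 0,"rz": -0.8,"grip": 0.3},{"tx": 0,"ty": 0,"tz": -0.01,"rx": 0,"ry": 0,"rz": -0.8,"grip": 0.3},{"tx": 0,"ty": 0,"tz": -0.01,"rx": 0,"ry": 0,"rz": -0.8,"grip": 0.3},{"tx": 0,"ty": 0,"tz": -0.01,"rx": 0,"ry": 0,"rz": -0.8,"grip": 0.3},{"tx": 0,"ty": 0,"tz": -0.01,"rx": 0,"ry": 0,"rz": -0.8,"grip": 0.3},{"tx": 0,"ty": 0,"tz": -0.01,"rx": 0,"ry": 0,"rz": -0.8,"grip": 0.3}]'

```text
clock: 11.55
tcp_pos: [0.4858, 0.2349, 0.0456]
orientation: [-0.763, -3.047, -0.004]
contact_force: [-2.6, 4.2, 1.9]
grip_width: 0.0542
```

Run:
```python
from h import *
st()
```

```text
t 11.55 tcp [0.4858 0.2349 0.0456] yawY 61.88 tilt 0.15 zax [ 0.     0.003 -1.   ] F [-2.6  4.2  1.9] M [0.89 0.56 0.16] w 0.0542 q [-0.72  0.52  0.19  2.03 -0.17  0.61  0.67]
```

Emit:
drive_tool --commands '[{"tx": 0,"ty": -0.05,"tz": -0.01,"rx": 0,"ry": 0,"rz": -0.8,"grip": 0.3},{"tx": 0,"ty": -0.05,"tz": -0.01,"rx": 0,"ry": 0,"rz": -0.8,"grip": 0.3},{"tx": 0,"ty": 0,"tz": -0.01,"rx": 0,"ry": 0,"rz": -0.8,"grip": 0.3},{"tx": 0,"ty": 0,"tz": -0.01,"rx": 0,"ry": 0,"rz": -0.8,"grip": 0.3},{"tx": 0,"ty": 0,"tz": -0.01,"rx": 0,"ry": 0,"rz": -0.8,"grip": 0.3},{"tx": 0,"ty": 0,"tz": -0.01,"rx": 0,"ry": 0,"rz": -0.8,"grip": 0.3},{"tx": 0,"ty": 0,"tz": -0.01,"rx": 0,"ry": 0,"rz": -0.8,"grip": 0.3},{"tx": 0,"ty": 0,"tz": -0.01,"rx": 0,"ry": 0,"rz": -0.8,"grip": 0.3}]'

```text
clock: 12.55
tcp_pos: [0.4871, 0.2357, 0.0444]
orientation: [-2.002, -2.419, -0.01]
contact_force: [-0.0, 10.1, -1.3]
grip_width: 0.0541
```

Run:
```python
from h import *
st()
```

```text
t 12.55 tcp [0.4871 0.2357 0.0444] yawY 10.79 tilt 0.39 zax [ 0.003  0.006 -1.   ] F [-0.  10.1 -1.3] M [ 2.14 -0.02  0.2 ] w 0.0541 q [-0.9   0.55  0.43  2.04 -0.39  0.62 -0.02]
```

Emit:
drive_tool --commands '[{"tx": 0,"ty": 0,"tz": -0.01,"rx": 0,"ry": 0,"rz": -0.8,"grip": 0.3},{"tx": 0,"ty": 0,"tz": -0.01,"rx": 0,"ry": 0,"rz": -0.8,"grip": 0.3},{"tx": 0,"ty": 0,"tz": -0.01,"rx": 0,"ry": 0,"rz": -0.8,"grip": 0.3},{"tx": 0,"ty": 0,"tz": -0.01,"rx": 0,"ry": 0,"rz": -0.8,"grip": 0.3},{"tx": 0,"ty": 0,"tz": -0.01,"rx": 0,"ry": 0,"rz": -0.8,"grip": 0.3},{"tx": 0,"ty": 0,"tz": -0.01,"rx": 0,"ry": 0,"rz": -0.8,"grip": 0.3}]'

```text
clock: 13.3
tcp_pos: [0.4883, 0.2356, 0.0434]
orientation: [-2.686, -1.626, -0.012]
contact_force: [2.5, 8.7, -0.7]
grip_width: 0.054
```

Run:
```python
from h import *
st();f=grab('side')
cv2.imwrite('pics/side7.png',cv2.resize(f['frame'][80:200,240:360],None,fx=5,fy=5,interpolation=cv2.INTER_CUBIC))
```

```text
t 13.3 tcp [0.4883 0.2356 0.0434] yawY -27.63 tilt 0.44 zax [ 0.005  0.006 -1.   ] F [ 2.5  8.7 -0.7] M [ 1.88 -0.51  0.19] w 0.054 q [-1.02  0.6   0.6   2.05 -0.56  0.65 -0.53]
```

View pics/side7.png

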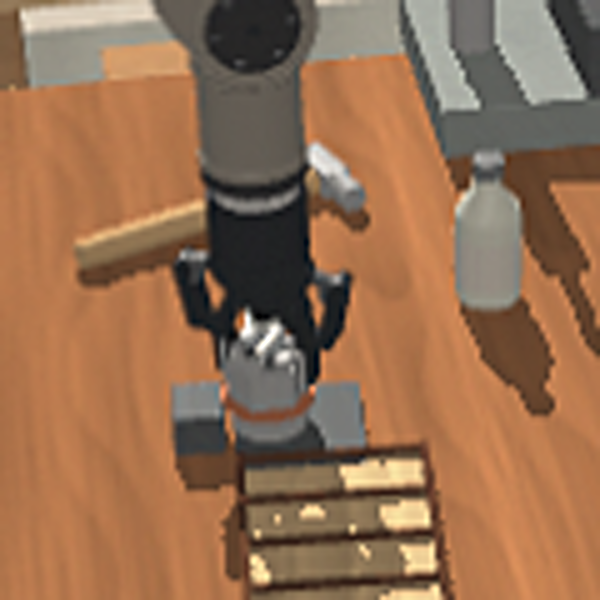

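Emit:
drive_tool --commands '[{"tx": 0.06,"ty": 0.1,"tz": -0.01,"rx": 0,"ry": 0,"rz": -0.8,"grip": 0.3},{"tx": 0.06,"ty": 0.1,"tz": -0.01,"rx": 0,"ry": 0,"rz": -0.8,"grip": 0.3},{"tx": 0,"ty": 0,"tz": -0.01,"rx": 0,"ry": 0,"rz": -0.8,"grip": 0.3},{"tx": 0,"ty": 0,"tz": -0.01,"rx": 0,"ry": 0,"rz": -0.8,"grip": 0.3},{"tx": 0,"ty": 0,"tz": -0.01,"rx": 0,"ry": 0,"rz": -0.8,"grip": 0.3},{"tx": 0,"ty": 0,"tz": -0.01,"rx": 0,"ry": 0,"rz": -0.8,"grip": 0.3}]'

```text
clock: 14.1
tcp_pos: [0.4893, 0.2348, 0.0421]
orientation: [-3.073, -0.647, -0.002]
contact_force: [-2.4, -2.0, 9.3]
grip_width: 0.0539
```

Run:
```python
from h import *
st()
```

```text
t 14.1 tcp [0.4893 0.2348 0.0421] yawY -66.22 tilt 0.11 zax [ 0.001  0.001 -1.   ] F [-2.4 -2.   9.3] M [-0.45  0.55  0.18] w 0.0539 q [-1.14  0.67  0.78  2.05 -0.73  0.71 -1.05]
```

Emit:
drive_tool --commands '[{"tx": 0,"ty": 0,"tz": -0.01,"rx": 0,"ry": 0,"rz": -0.8,"grip": 0.3},{"tx": 0,"ty": 0,"tz": -0.01,"rx": 0,"ry": 0,"rz": -0.8,"grip": 0.3}]'

```text
clock: 14.35
tcp_pos: [0.4894, 0.2344, 0.0418]
orientation: [-3.126, -0.3, -0.002]
contact_force: [-1.7, -2.5, 10.4]
grip_width: 0.0538
```

Run:
```python
from h import *
st()
```

```text
t 14.35 tcp [0.4894 0.2344 0.0418] yawY -79.03 tilt 0.1 zax [ 0.001  0.001 -1.   ] F [-1.7 -2.5 10.4] M [-0.72  0.51  0.18] w 0.0538 q [-1.18  0.7   0.83  2.05 -0.78  0.74 -1.22]
```

Emit:
drive_tool --commands '[{"tx": 0,"ty": 0,"tz": -0.01,"rx": 0,"ry": 0,"rz": -0.6,"grip": 0.3},{"tx": 0,"ty": 0,"tz": -0.01,"rx": 0,"ry": 0,"rz": -0.6,"grip": 0.3}]'

```text
clock: 14.6
tcp_pos: [0.4894, 0.2341, 0.0415]
orientation: [-3.141, -0.038, -0.002]
contact_force: [-2.4, -3.2, 12.8]
grip_width: 0.0538
```

Run:
```python
from h import *
st()
```

```text
t 14.6 tcp [0.4894 0.2341 0.0415] yawY -88.6 tilt 0.09 zax [ 0.001  0.001 -1.   ] F [-2.4 -3.2 12.8] M [-0.8   0.66  0.16] w 0.0538 q [-1.2   0.72  0.87  2.06 -0.82  0.76 -1.35]
```

Emit:
drive_tool --commands '[{"tx": 0,"ty": 0,"tz": 0.01,"rx": 0,"ry": 0,"rz": -0.6,"grip": 0.3},{"tx": 0,"ty": 0,"tz": 0,"rx": 0,"ry": 0,"rz": -0.6,"grip": 0.3}]'

```text
clock: 14.85
tcp_pos: [0.4894, 0.2338, 0.0414]
orientation: [3.133, -0.225, 0.003]
contact_force: [-1.3, -3.6, 6.9]
grip_width: 0.0537
```

Run:
```python
from h import *
st()
```

```text
t 14.85 tcp [0.4894 0.2338 0.0414] yawY -98.2 tilt 0.09 zax [ 0.002 -0.    -1.   ] F [-1.3 -3.6  6.9] M [-0.86  0.22  0.19] w 0.0537 q [-1.22  0.74  0.91  2.06 -0.86  0.78 -1.49]
```

Emit:
drive_tool --commands '[{"tx": 0,"ty": 0,"tz": 0,"rx": 0,"ry": 0,"rz": -0.6,"grip": 0.3},{"tx": 0,"ty": 0,"tz": 0,"rx": 0,"ry": 0,"rz": -0.6,"grip": 0.3}]'

```text
clock: 15.1
tcp_pos: [0.4893, 0.2335, 0.0412]
orientation: [3.103, -0.486, 0.003]
contact_force: [-0.2, -3.4, 5.3]
grip_width: 0.0537
```

Run:
```python
from h import *
st()
```

```text
t 15.1 tcp [0.4893 0.2335 0.0412] yawY -107.81 tilt 0.1 zax [ 0.002 -0.001 -1.   ] F [-0.2 -3.4  5.3] M [-1.01  0.2   0.2 ] w 0.0537 q [-1.25  0.76  0.95  2.06 -0.9   0.8  -1.62]
```

Emit:
drive_tool --commands '[{"tx": 0,"ty": 0,"tz": -0.01,"rx": 0,"ry": 0,"rz": -0.6,"grip": 0.3},{"tx": 0,"ty": 0,"tz": 0,"rx": 0,"ry": 0,"rz": -0.4,"grip": 0.3}]'

```text
clock: 15.35
tcp_pos: [0.4892, 0.2332, 0.0409]
orientation: [3.061, -0.701, 0.002]
contact_force: [-1.3, -5.4, 5.0]
grip_width: 0.0541
```

Run:
```python
from h import *
st()
```

```text
t 15.35 tcp [0.4892 0.2332 0.0409] yawY -115.78 tilt 0.1 zax [ 0.001 -0.001 -1.   ] F [-1.3 -5.4  5. ] M [-1.07  0.22  0.21] w 0.0541 q [-1.26  0.79  0.98  2.06 -0.93  0.82 -1.73]
```

Emit:
drive_tool --commands '[{"tx": 0,"ty": 0,"tz": 0,"rx": 0,"ry": 0,"rz": -0.4,"grip": 0.3},{"tx": 0,"ty": 0,"tz": 0,"rx": 0,"ry": 0,"rz": -0.38,"grip": 0.3},{"tx": 0,"ty": 0,"tz": 0,"rx": 0,"ry": 0,"rz": 0,"grip": 0.3}]'

```text
clock: 15.72
tcp_pos: [0.489, 0.233, 0.0408]
orientation: [3.019, -0.865, 0.002]
contact_force: [-1.7, -5.8, 5.4]
grip_width: 0.0543
```

Run:
```python
from h import *
st();f=grab('side')
cv2.imwrite('pics/side8.png',cv2.resize(f['frame'][80:200,240:360],None,fx=5,fy=5,interpolation=cv2.INTER_CUBIC))
```

```text
t 15.72 tcp [0.489  0.233  0.0408] yawY -121.96 tilt 0.11 zax [ 0.001 -0.002 -1.   ] F [-1.7 -5.8  5.4] M [-1.06  0.26 -0.01] w 0.0543 q [-1.27  0.8   1.01  2.06 -0.95  0.84 -1.82]
```

View pics/side8.png

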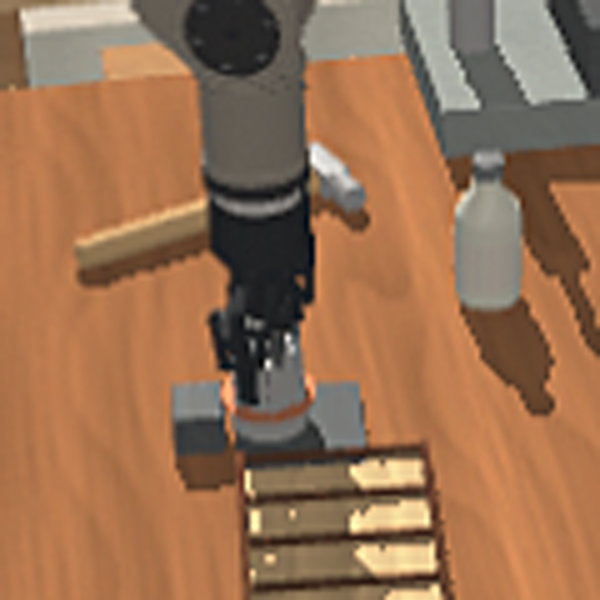

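Emit:
drive_tool --commands '[{"tx": 0,"ty": 0,"tz": 0,"rx": 0,"ry": 0,"rz": 0,"grip": -1},{"tx": 0,"ty": 0,"tz": 0,"rx": 0,"ry": 0,"rz": 0,"grip": -1},{"tx": 0,"ty": 0,"tz": 1,"rx": 0,"ry": 0,"rz": 0,"grip": -1},{"tx": 0,"ty": 0,"tz": 1,"rx": 0,"ry": 0,"rz": 0,"grip": -1},{"tx": 0,"ty": 0,"tz": 1,"rx": 0,"ry": 0,"rz": 0,"grip": -1},{"tx": 0,"ty": 0,"tz": 1,"rx": 0,"ry": 0,"rz": 0,"grip": -1},{"tx": 0,"ty": -0.9,"tz": 1,"rx": 0,"ry": 0,"rz": 0,"grip": -1},{"tx": 0,"ty": -1,"tz": 0.5,"rx": 0,"ry": 0,"rz": 0.5,"grip": -1},{"tx": 0,"ty": -1,"tz": 0,"rx": 0,"ry": 0,"rz": 1,"grip": -1},{"tx": 0,"ty": -1,"tz": 0,"rx": 0,"ry": 0,"rz": 1,"grip": -1}]'

```text
clock: 17.02
tcp_pos: [0.4885, 0.1561, 0.1508]
orientation: [-3.125, 0.318, -0.001]
contact_force: [0.0, 0.2, 0.6]
grip_width: 0.0854
```

Emit:
drive_tool --commands '[{"tx": 0,"ty": -1,"tz": 0,"rx": 0,"ry": 0,"rz": 1,"grip": -1},{"tx": 0,"ty": -1,"tz": 0,"rx": 0,"ry": 0,"rz": 1,"grip": -1},{"tx": 0,"ty": -1,"tz": 0,"rx": 0,"ry": 0,"rz": 1,"grip": -1},{"tx": 0,"ty": -1,"tz": 0,"rx": 0,"ry": 0,"rz": 1,"grip": -1},{"tx": 0,"ty": -1,"tz": 0,"rx": 0,"ry": 0,"rz": 1,"grip": -1},{"tx": 0,"ty": -1,"tz": 0,"rx": 0,"ry": 0,"rz": 1,"grip": -1}]'

```text
clock: 17.77
tcp_pos: [0.4885, 0.0358, 0.1507]
orientation: [-2.985, -0.98, -0.001]
contact_force: [0.1, 0.1, -0.3]
grip_width: 0.0852
```

Run:
```python
from line import *
st();f=grab('side','side9')
cv2.imwrite('pics/side9n.png',cv2.resize(f['frame'][135:180,270:335],None,fx=11,fy=11,interpolation=cv2.INTER_CUBIC))
s=fitline(f,np.array([.486,.2325]),np.radians(58),R=.0115);print(np.degrees(s.x[2]),s.x)
f=grab('top','top9')
cv2.imwrite('pics/top9n.png',cv2.resize(f['frame'][200:240,225:270],None,fx=12,fy=12,interpolation=cv2.INTER_CUBIC))
```

```text
t 17.77 tcp [0.4885 0.0358 0.1507] yawY -53.65 tilt 0.03 zax [ 0.001  0.    -1.   ] F [ 0.1  0.1 -0.3] M [ 0.    0.01 -0.  ] w 0.0852 q [-0.94  0.4   0.92  2.11 -0.43  0.83 -0.69]
73.11659524579501 [  0.4897   0.2397   1.2761   0.0046  29.3681 253.6338   0.0213]
```

View pics/side9n.png

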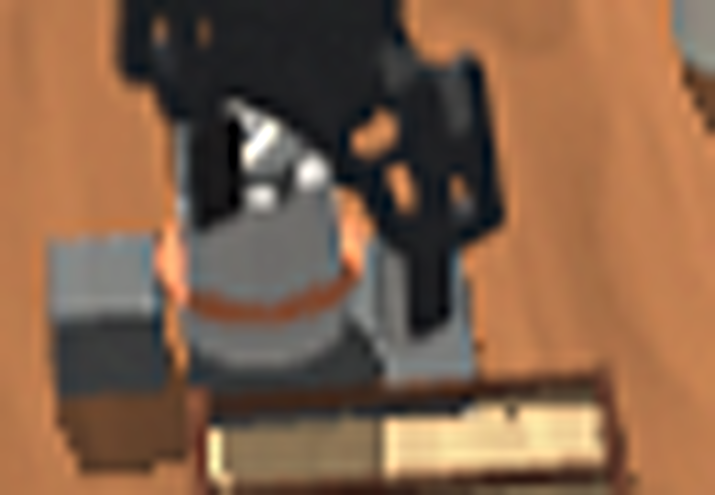

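View pics/top9n.png

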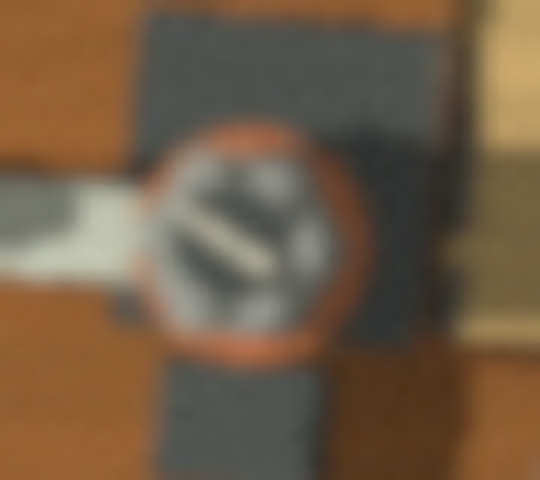

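View pics/side9.png

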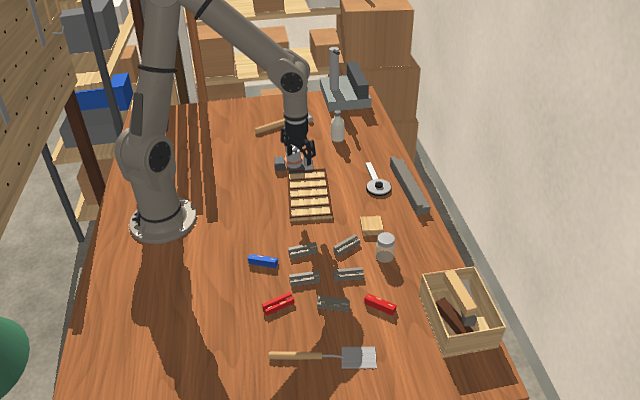

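Emit:
drive_tool --commands '[{"tx": -0.1,"ty": -0.99,"tz": 0,"rx": 0,"ry": 0,"rz": -0.3,"grip": -0.5},{"tx": -0.1,"ty": -0.99,"tz": 0,"rx": 0,"ry": 0,"rz": -0.3,"grip": -0.5},{"tx": -0.1,"ty": -0.99,"tz": 0,"rx": 0,"ry": 0,"rz": -0.3,"grip": -0.5},{"tx": -0.1,"ty": -0.99,"tz": 0,"rx": 0,"ry": 0,"rz": -0.3,"grip": -0.5},{"tx": -0.1,"ty": -0.99,"tz": 0,"rx": 0,"ry": 0,"rz": -0.3,"grip": -0.5},{"tx": -0.1,"ty": -0.99,"tz": 0,"rx": 0,"ry": 0,"rz": -0.3,"grip": -0.5},{"tx": -0.1,"ty": -0.99,"tz": 0,"rx": 0,"ry": 0,"rz": -0.3,"grip": -0.5},{"tx": -0.1,"ty": -0.99,"tz": 0,"rx": 0,"ry": 0,"rz": -0.3,"grip": -0.5},{"tx": -0.1,"ty": -0.99,"tz": 0,"rx": 0,"ry": 0,"rz": -0.3,"grip": -0.5},{"tx": -0.1,"ty": -0.99,"tz": 0,"rx": 0,"ry": 0,"rz": -0.3,"grip": -0.5}]'

```text
clock: 19.12
tcp_pos: [0.4682, -0.1628, 0.1501]
orientation: [3.125, 0.326, 0.0]
contact_force: [-0.1, 0.2, 0.0]
grip_width: 0.0645
```

```bash
cat > look.py <<'E'
from line import *
def look(n,nut=False):
    st()
    for c in('top','side'):
        f=grab(c);C=cloud(f);im=f['frame']
        g=im[140:280,220:460] if c=='top' else im[120:330,220:460]
        cv2.imwrite('pics/%s_%s.png'%(n,c),cv2.resize(g,None,fx=2.6,fy=2.6,interpolation=cv2.INTER_CUBIC))
        if nut:
            h=im[200:240,225:270] if c=='top' else im[135:180,270:335]
            cv2.imwrite('pics/%s_%sn.png'%(n,c),cv2.resize(h,None,fx=11,fy=11,interpolation=cv2.INTER_CUBIC))
        for x in rects(C,.012,.045,(.3,.69,-.56,-.14)):
            if x[1][0]<130: print(c,x[0],np.round(x[1]),round(x[2],1),x[3],'GREY' if np.ptp(im[x[4]].mean(0))<40 else '')
E
python3 -c "
from look import *
look('a',True)"
```

```text
t 19.12 tcp [ 0.4682 -0.1628  0.1501] yawY -78.07 tilt 0.0 zax [ 0. -0. -1.] F [-0.1  0.2  0. ] M [ 0.02 -0.01 -0.  ] w 0.0645 q [-0.58  0.45  1.01  2.1  -0.51  0.86 -0.63]
top [ 0.6766 -0.1697] [57. 26.] 90.3 112 
top [ 0.649  -0.4908] [95. 28.] 136.8 165 
top [ 0.601  -0.2413] [88. 27.] 29.7 165 GREY
top [ 0.5822 -0.3651] [88. 28.] 176.4 167 GREY
top [ 0.5184 -0.467 ] [91. 29.] 161.1 170 GREY
top [ 0.4507 -0.3599] [89. 30.] 2.4 174 GREY
top [ 0.3637 -0.4389] [89. 29.] 22.5 167 
top [ 0.3359 -0.2633] [81. 28.] 158.5 157 
side [ 0.6773 -0.1721] [64. 28.] 85.7 123 
side [ 0.6014 -0.2443] [92. 30.] 28.7 241 GREY
side [ 0.461 -0.242] [92. 34.] 10.2 250 GREY
side [ 0.3356 -0.2652] [83. 32.] 157.5 193 
side [ 0.5824 -0.3667] [91. 34.] 177.0 293 GREY
side [ 0.4496 -0.361 ] [90. 35.] 178.7 287 GREY
side [ 0.3629 -0.4414] [89. 34.] 25.6 314 
side [ 0.6483 -0.4933] [90. 31.] 138.2 283 
side [ 0.5174 -0.4706] [91. 31.] 160.8 316 GREY
```

View pics/a_siden.png

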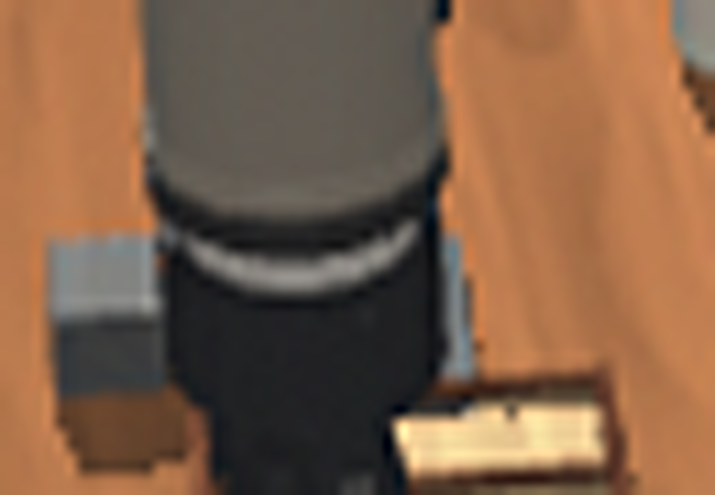

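View pics/a_topn.png

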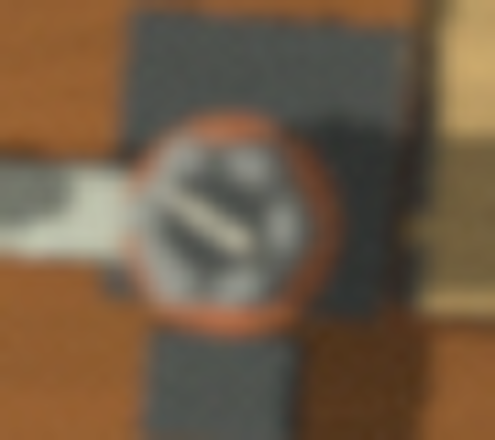

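Emit:
drive_tool --commands '[{"tx": 0.95,"ty": -0.57,"tz": 0,"rx": 0,"ry": 0,"rz": 0.3,"grip": -0.5},{"tx": 0.95,"ty": -0.57,"tz": 0,"rx": 0,"ry": 0,"rz": 0.3,"grip": -0.5},{"tx": 0.95,"ty": -0.57,"tz": 0,"rx": 0,"ry": 0,"rz": 0.3,"grip": -0.5},{"tx": 0.95,"ty": -0.57,"tz": 0,"rx": 0,"ry": 0,"rz": 0.3,"grip": -0.5},{"tx": 0.95,"ty": -0.57,"tz": 0,"rx": 0,"ry": 0,"rz": 0.3,"grip": -0.5},{"tx": 0.95,"ty": -0.57,"tz": 0,"rx": 0,"ry": 0,"rz": 0.3,"grip": -0.5},{"tx": 0.95,"ty": -0.58,"tz": 0,"rx": 0,"ry": 0,"rz": 0.3,"grip": -0.5},{"tx": 0,"ty": 0,"tz": -1,"rx": 0,"ry": 0,"rz": 0,"grip": -0.5},{"tx": 0,"ty": 0,"tz": -1,"rx": 0,"ry": 0,"rz": 0,"grip": -0.5}]'

```text
clock: 20.35
tcp_pos: [0.6003, -0.2404, 0.108]
orientation: [-3.041, -0.783, 0.002]
contact_force: [-0.4, -0.5, -0.6]
grip_width: 0.0641
```

```bash
python3 -c "
from look import *
look('b',True)"
```

```text
t 20.35 tcp [ 0.6003 -0.2404  0.108 ] yawY -61.14 tilt 0.12 zax [-0.002  0.001 -1.   ] F [-0.4 -0.5 -0.6] M [-0.02 -0.05 -0.  ] w 0.0641 q [-0.24  0.69  0.77  1.77 -0.59  0.93 -0.28]
top [ 0.6772 -0.1697] [57. 26.] 87.2 112 
top [ 0.6481 -0.4908] [96. 28.] 137.0 167 
top [ 0.5826 -0.3653] [88. 28.] 176.3 154 GREY
top [ 0.5181 -0.4671] [91. 30.] 163.1 181 GREY
top [ 0.46   -0.2404] [88. 26.] 8.0 156 GREY
top [ 0.4506 -0.3588] [89. 26.] 1.3 164 GREY
top [ 0.3646 -0.4391] [89. 28.] 23.9 167 
top [ 0.3377 -0.2641] [77. 27.] 158.5 152 
side [ 0.6754 -0.1744] [66. 29.] 90.0 123 
side [ 0.6012 -0.2433] [95. 32.] 28.8 245 GREY
side [ 0.4604 -0.245 ] [90. 33.] 3.7 256 GREY
side [ 0.3364 -0.2664] [80. 32.] 162.9 191 
side [ 0.582  -0.3671] [91. 33.] 176.2 288 GREY
side [ 0.4497 -0.3604] [90. 33.] 0.3 289 GREY
side [ 0.3637 -0.441 ] [89. 33.] 22.0 321 
side [ 0.6484 -0.4935] [90. 33.] 137.6 281 
side [ 0.5174 -0.4701] [91. 32.] 161.2 314 GREY
```

View pics/b_siden.png

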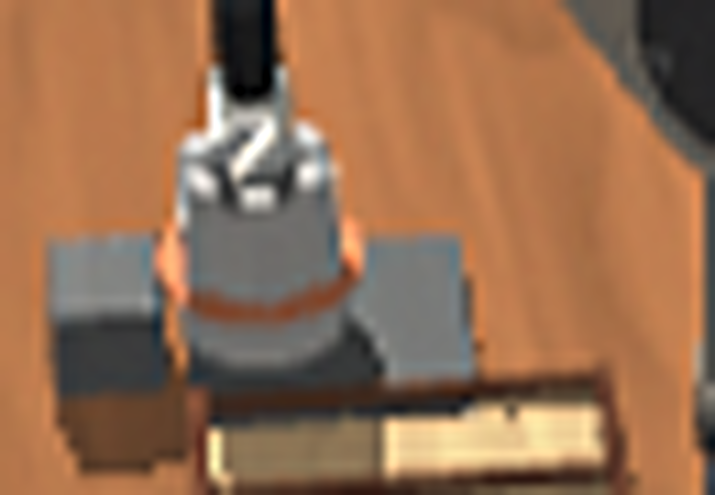

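View pics/b_side.png

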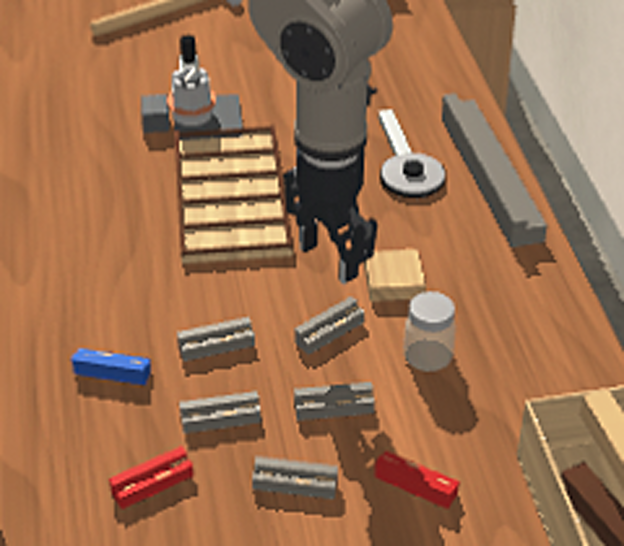

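Run:
```python
from line import *
im=[]
for c,(u0,u1,v0,v1) in(('side',(280,308,138,162)),('top',(233,259,207,233))):
    f=grab(c);S=20
    for sl in(52,58,64):
        I=cv2.resize(f['frame'][v0:v1,u0:u1],None,fx=S,fy=S,interpolation=cv2.INTER_CUBIC)[:480,:520]
        P=[.4855,.2335] if c=='top' else [.4865,.232]
        if sl!=58 :
            I=I[:,:]
        for k in range(6):
            a=np.radians(sl+30+60*k);q=pix(f,[P[0]+.0215*np.cos(a),P[1]+.0215*np.sin(a),.0803])[0]
            cv2.circle(I,(int((q[0]-u0+.5)*S),int((q[1]-v0+.5)*S)),3,(0,255,0),-1)
        s=fitline(f,np.array([.486,.2325]),np.radians(58),R=.0115)
        im.append(cv2.resize(I,(260,240)))
    print(c,np.degrees(s.x[2]),s.x[:2])
cv2.imwrite('pics/chk.png',np.vstack([np.hstack(im[:3]),np.hstack(im[3:])]))
```

```text
side 57.86236635368327 [0.4888 0.2366]
top 57.59263192248462 [0.4854 0.2324]
```

View pics/chk.png

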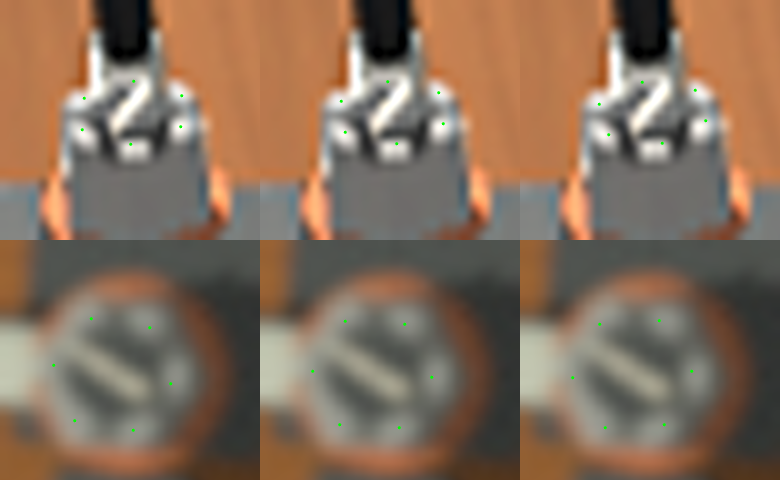

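Emit:
drive_tool --commands '[{"tx": 0.05,"ty": -0.12,"tz": -1,"rx": 0,"ry": 0,"rz": 0,"grip": -0.5},{"tx": 0,"ty": 0,"tz": -1,"rx": 0,"ry": 0,"rz": 0,"grip": -0.5},{"tx": 0,"ty": 0,"tz": -1,"rx": 0,"ry": 0,"rz": 0,"grip": -0.5},{"tx": 0,"ty": 0,"tz": -1,"rx": 0,"ry": 0,"rz": 0,"grip": -0.5},{"tx": 0,"ty": 0,"tz": -0.8,"rx": 0,"ry": 0,"rz": 0,"grip": -0.5},{"tx": 0,"ty": 0,"tz": -0.25,"rx": 0,"ry": 0,"rz": 0,"grip": -0.5},{"tx": 0,"ty": 0,"tz": 0,"rx": 0,"ry": 0,"rz": 0,"grip": 1},{"tx": 0,"ty": 0,"tz": 0,"rx": 0,"ry": 0,"rz": 0,"grip": 1},{"tx": 0,"ty": 0,"tz": 0,"rx": 0,"ry": 0,"rz": 0,"grip": 1},{"tx": 0,"ty": 0,"tz": 0,"rx": 0,"ry": 0,"rz": 0,"grip": 1}]' --grip_force 40

```text
clock: 21.8
tcp_pos: [0.6031, -0.2441, 0.01]
orientation: [3.041, 0.784, 0.002]
contact_force: [-0.3, 0.5, 6.1]
grip_width: 0.0249
```

Run:
```python
from fit import *
st()
f=grab('top');C=cloud(f);C0=np.load('pics/top.npz')['C']
m=np.hypot(C[...,0]-.486,C[...,1]-.2325)<.026
m0=np.hypot(C0[...,0]-.486,C0[...,1]-.2325)<.026
for n,X,mm in(('before',C0,m0),('now',C,m)): z=X[mm][:,2];print(n,np.percentile(z,[10,30,50,70,90]),mm.sum())
```

```text
t 21.8 tcp [ 0.6031 -0.2441  0.01  ] yawY -61.1 tilt 0.09 zax [ 0.002 -0.    -1.   ] F [-0.3  0.5  6.1] M [ 0.01  0.09 -0.02] w 0.0249 q [-0.17  0.82  0.67  1.79 -0.7   0.78 -0.21]
before [0.0714 0.0776 0.0813 0.0851 0.0889] 158
now [0.0657 0.0735 0.0787 0.0818 0.086 ] 166
```

Emit:
drive_tool --commands '[{"tx": 0,"ty": 0,"tz": 1,"rx": 0,"ry": 0,"rz": 0,"grip": 1},{"tx": 0,"ty": 0,"tz": 1,"rx": 0,"ry": 0,"rz": 0,"grip": 1},{"tx": 0,"ty": 0,"tz": 1,"rx": 0,"ry": 0,"rz": 0,"grip": 1},{"tx": 0,"ty": 0,"tz": 1,"rx": 0,"ry": 0,"rz": 0,"grip": 1},{"tx": -0.19,"ty": 0.98,"tz": 0,"rx": 0,"ry": 0,"rz": -0.21,"grip": 1},{"tx": -0.19,"ty": 0.98,"tz": 0,"rx": 0,"ry": 0,"rz": -0.21,"grip": 1},{"tx": -0.19,"ty": 0.98,"tz": 0,"rx": 0,"ry": 0,"rz": -0.21,"grip": 1},{"tx": -0.19,"ty": 0.98,"tz": 0,"rx": 0,"ry": 0,"rz": -0.21,"grip": 1},{"tx": -0.19,"ty": 0.98,"tz": 0,"rx": 0,"ry": 0,"rz": -0.21,"grip": 1},{"tx": -0.19,"ty": 0.98,"tz": 0,"rx": 0,"ry": 0,"rz": -0.21,"grip": 1}]'

```text
clock: 23.1
tcp_pos: [0.5797, -0.1255, 0.09]
orientation: [-3.099, -0.512, -0.001]
contact_force: [-0.0, -0.4, -2.1]
grip_width: 0.0248
```

Emit:
drive_tool --commands '[{"tx": -0.19,"ty": 0.98,"tz": 0,"rx": 0,"ry": 0,"rz": -0.21,"grip": 1},{"tx": -0.19,"ty": 0.98,"tz": 0,"rx": 0,"ry": 0,"rz": -0.21,"grip": 1},{"tx": -0.19,"ty": 0.98,"tz": 0,"rx": 0,"ry": 0,"rz": -0.21,"grip": 1},{"tx": -0.19,"ty": 0.98,"tz": 0,"rx": 0,"ry": 0,"rz": -0.21,"grip": 1},{"tx": -0.19,"ty": 0.98,"tz": 0,"rx": 0,"ry": 0,"rz": -0.21,"grip": 1},{"tx": -0.19,"ty": 0.98,"tz": 0,"rx": 0,"ry": 0,"rz": -0.21,"grip": 1},{"tx": -0.19,"ty": 0.98,"tz": 0,"rx": 0,"ry": 0,"rz": -0.21,"grip": 1},{"tx": -0.19,"ty": 0.98,"tz": 0,"rx": 0,"ry": 0,"rz": -0.21,"grip": 1},{"tx": -0.19,"ty": 0.98,"tz": 0,"rx": 0,"ry": 0,"rz": -0.21,"grip": 1}]'

```text
clock: 24.22
tcp_pos: [0.5455, 0.051, 0.09]
orientation: [-3.139, -0.1, -0.001]
contact_force: [1.1, 0.5, -1.8]
grip_width: 0.0249
```

```bash
python3 -c "
from look import *
look('c')"
```

```text
t 24.23 tcp [0.5455 0.051  0.09  ] yawY -86.35 tilt 0.06 zax [ 0.001  0.001 -1.   ] F [ 1.1  0.5 -1.8] M [ 0.04 -0.03  0.02] w 0.0249 q [-0.89  0.65  0.93  2.02 -0.71  0.83 -1.05]
top [ 0.6769 -0.1693] [56. 27.] 88.6 114 
top [ 0.6485 -0.4907] [89. 27.] 137.5 166 
top [ 0.5824 -0.365 ] [89. 28.] 175.7 164 GREY
top [ 0.5185 -0.4668] [90. 28.] 160.5 167 GREY
top [ 0.4611 -0.2404] [90. 26.] 7.5 168 GREY
top [ 0.4506 -0.3588] [89. 26.] 1.0 171 GREY
top [ 0.3641 -0.4389] [89. 28.] 23.1 170 
top [ 0.3356 -0.2641] [81. 27.] 159.5 153 
side [ 0.6775 -0.1724] [61. 28.] 86.4 121 
side [ 0.4601 -0.2409] [91. 34.] 8.0 249 GREY
side [ 0.3359 -0.2651] [83. 34.] 158.8 186 
side [ 0.5821 -0.3659] [91. 35.] 175.6 289 GREY
side [ 0.4497 -0.3613] [90. 34.] 179.2 293 GREY
side [ 0.3634 -0.4419] [91. 33.] 23.3 317 
side [ 0.6481 -0.493 ] [91. 32.] 139.5 280 
side [ 0.518  -0.4696] [90. 33.] 162.1 318 GREY
```

View pics/c_side.png

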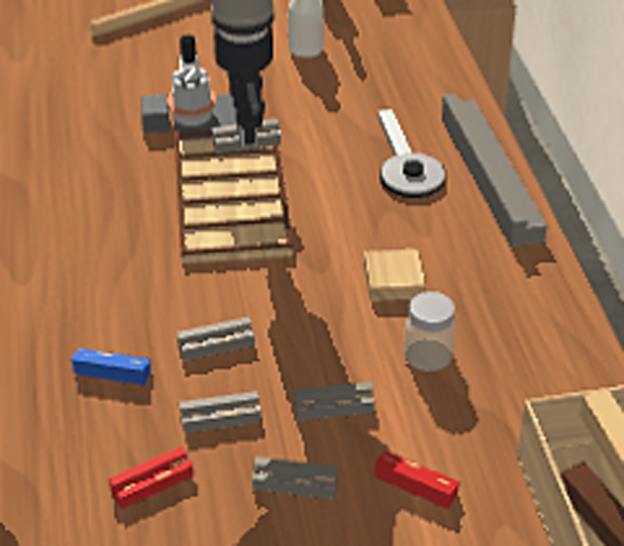

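Emit:
drive_tool --commands '[{"tx": -0.19,"ty": 0.98,"tz": 0,"rx": 0,"ry": 0,"rz": -0.21,"grip": 1},{"tx": -0.19,"ty": 0.98,"tz": 0,"rx": 0,"ry": 0,"rz": -0.21,"grip": 1},{"tx": -0.19,"ty": 0.98,"tz": 0,"rx": 0,"ry": 0,"rz": -0.21,"grip": 1},{"tx": -0.19,"ty": 0.98,"tz": 0,"rx": 0,"ry": 0,"rz": -0.21,"grip": 1},{"tx": -0.19,"ty": 0.98,"tz": 0,"rx": 0,"ry": 0,"rz": -0.21,"grip": 1},{"tx": 0,"ty": 0,"tz": -1,"rx": 0,"ry": 0,"rz": 0,"grip": 1},{"tx": 0,"ty": 0,"tz": -1,"rx": 0,"ry": 0,"rz": 0,"grip": 1},{"tx": 0,"ty": 0,"tz": -0.8,"rx": 0,"ry": 0,"rz": 0,"grip": 1},{"tx": 0,"ty": 0,"tz": -0.3,"rx": 0,"ry": 0,"rz": 0,"grip": 1},{"tx": 0,"ty": 0,"tz": -0.2,"rx": 0,"ry": 0,"rz": 0,"grip": 1}]'

```text
clock: 25.58
tcp_pos: [0.5266, 0.1475, 0.0228]
orientation: [3.139, -0.13, -0.0]
contact_force: [0.1, -0.4, -0.2]
grip_width: 0.0252
```

```bash
python3 -c "
from look import *
look('d')" | head -1
```

```text
t 25.57 tcp [0.5266 0.1475 0.0228] yawY -94.75 tilt 0.02 zax [-0. -0. -1.] F [ 0.1 -0.4 -0.2] M [-0.03 -0.05  0.02] w 0.0252 q [-1.01  0.76  0.86  2.05 -0.88  0.75 -1.25]
```

View pics/d_side.png

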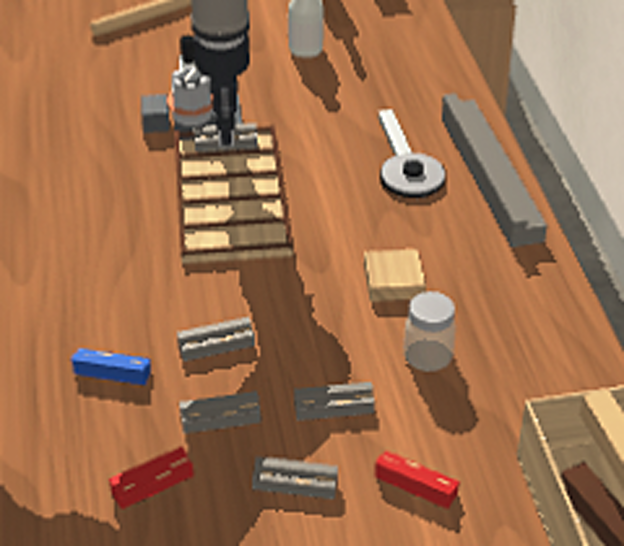

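View pics/d_top.png

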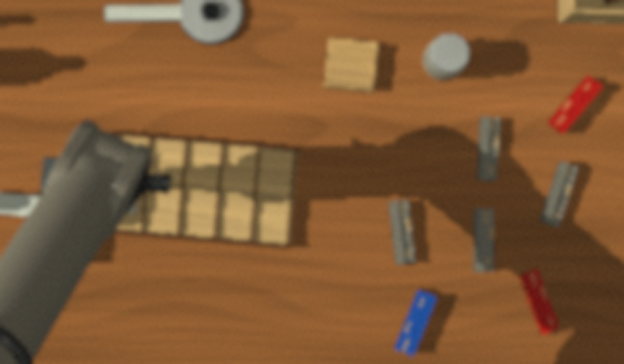

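Emit:
drive_tool --commands '[{"tx": 0,"ty": 0,"tz": -0.05,"rx": 0,"ry": 0,"rz": 0,"grip": 1},{"tx": 0,"ty": 0,"tz": 0,"rx": 0,"ry": 0,"rz": 0,"grip": 0.05},{"tx": 0,"ty": 0,"tz": 0.1,"rx": 0,"ry": 0,"rz": 0,"grip": 0.05},{"tx": 0,"ty": 0,"tz": 0.9,"rx": 0,"ry": 0,"rz": 0,"grip": 0.05},{"tx": 0,"ty": 0,"tz": 1,"rx": 0,"ry": 0,"rz": 0,"grip": 0.05},{"tx": 0,"ty": 0,"tz": 1,"rx": 0,"ry": 0,"rz": 0,"grip": -0.5},{"tx": -0.15,"ty": -0.98,"tz": 0,"rx": 0,"ry": 0,"rz": 0.05,"grip": -0.5},{"tx": -0.15,"ty": -0.98,"tz": 0,"rx": 0,"ry": 0,"rz": 0.05,"grip": -0.5},{"tx": -0.15,"ty": -0.98,"tz": 0,"rx": 0,"ry": 0,"rz": 0.05,"grip": -0.5},{"tx": -0.15,"ty": -0.98,"tz": 0,"rx": 0,"ry": 0,"rz": 0.05,"grip": -0.5}]'

```text
clock: 26.92
tcp_pos: [0.5147, 0.0693, 0.0833]
orientation: [-3.14, 0.085, -0.002]
contact_force: [-0.2, 0.0, -0.1]
grip_width: 0.064
```

Emit:
drive_tool --commands '[{"tx": -0.16,"ty": -0.98,"tz": 0,"rx": 0,"ry": 0,"rz": 0.05,"grip": -0.5},{"tx": -0.16,"ty": -0.98,"tz": 0,"rx": 0,"ry": 0,"rz": 0.05,"grip": -0.5},{"tx": -0.16,"ty": -0.98,"tz": 0,"rx": 0,"ry": 0,"rz": 0.05,"grip": -0.5},{"tx": -0.16,"ty": -0.98,"tz": 0,"rx": 0,"ry": 0,"rz": 0.05,"grip": -0.5},{"tx": -0.16,"ty": -0.98,"tz": 0,"rx": 0,"ry": 0,"rz": 0.05,"grip": -0.5},{"tx": -0.16,"ty": -0.98,"tz": 0,"rx": 0,"ry": 0,"rz": 0.05,"grip": -0.5},{"tx": -0.16,"ty": -0.98,"tz": 0,"rx": 0,"ry": 0,"rz": 0.05,"grip": -0.5},{"tx": -0.16,"ty": -0.98,"tz": 0,"rx": 0,"ry": 0,"rz": 0.1,"grip": -0.5},{"tx": -0.16,"ty": -0.98,"tz": 0,"rx": 0,"ry": 0,"rz": 0.1,"grip": -0.5}]'

```text
clock: 28.05
tcp_pos: [0.4859, -0.1073, 0.0833]
orientation: [-3.141, -0.036, -0.002]
contact_force: [0.1, -0.5, 0.1]
grip_width: 0.0644
```

```bash
python3 -c "
from look import *
look('e')"
```

```text
t 28.05 tcp [ 0.4859 -0.1073  0.0833] yawY -88.68 tilt 0.08 zax [ 0.001  0.    -1.   ] F [ 0.1 -0.5  0.1] M [ 0.   -0.05 -0.01] w 0.0644 q [-0.62  0.58  0.93  2.14 -0.7   0.76 -0.77]
top [ 0.6764 -0.1696] [57. 27.] 89.9 116 
top [ 0.648 -0.49 ] [91. 28.] 138.0 167 
top [ 0.5827 -0.3655] [89. 28.] 176.7 166 GREY
top [ 0.5183 -0.4665] [90. 29.] 160.7 168 GREY
top [ 0.4611 -0.2406] [90. 27.] 7.5 164 GREY
top [ 0.4507 -0.3585] [89. 27.] 0.2 166 GREY
top [ 0.3646 -0.4388] [88. 28.] 22.0 168 
top [ 0.3354 -0.2642] [82. 28.] 157.7 153 
side [ 0.6772 -0.172 ] [62. 28.] 85.9 126 
side [ 0.4601 -0.2404] [91. 39.] 6.1 260 GREY
side [ 0.3357 -0.2657] [82. 35.] 158.5 191 
side [ 0.5815 -0.3673] [91. 32.] 176.0 288 GREY
side [ 0.4497 -0.3604] [90. 33.] 0.8 289 GREY
side [ 0.3644 -0.4423] [92. 35.] 27.3 320 
side [ 0.6488 -0.4924] [89. 35.] 139.9 279 
side [ 0.5179 -0.4694] [90. 32.] 160.8 319 GREY
```

View pics/e_side.png

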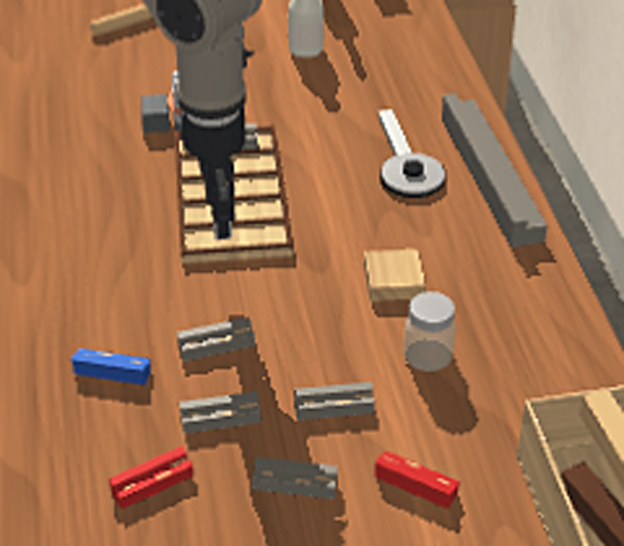

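View pics/e_top.png

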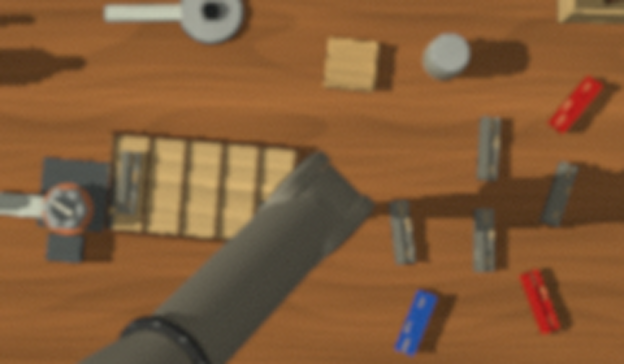

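Emit:
drive_tool --commands '[{"tx": -0.18,"ty": -0.96,"tz": 0,"rx": 0,"ry": 0,"rz": 0.1,"grip": -0.5},{"tx": -0.18,"ty": -0.96,"tz": 0,"rx": 0,"ry": 0,"rz": 0.1,"grip": -0.5},{"tx": -0.18,"ty": -0.96,"tz": 0,"rx": 0,"ry": 0,"rz": 0.1,"grip": -0.5},{"tx": -0.18,"ty": -0.96,"tz": 0,"rx": 0,"ry": 0,"rz": 0.1,"grip": -0.5},{"tx": -0.18,"ty": -0.96,"tz": 0,"rx": 0,"ry": 0,"rz": 0.1,"grip": -0.5},{"tx": -0.18,"ty": -0.96,"tz": 0,"rx": 0,"ry": 0,"rz": 0.1,"grip": -0.5},{"tx": -0.18,"ty": -0.93,"tz": 0,"rx": 0,"ry": 0,"rz": 0.1,"grip": -0.5},{"tx": 0,"ty": 0,"tz": -1,"rx": 0,"ry": 0,"rz": 0,"grip": -0.5},{"tx": 0,"ty": 0,"tz": -1,"rx": 0,"ry": 0,"rz": 0,"grip": -0.5}]'

```text
clock: 29.28
tcp_pos: [0.4614, -0.2398, 0.0424]
orientation: [-3.136, -0.189, -0.002]
contact_force: [-0.7, 0.7, 0.0]
grip_width: 0.0639
```

Emit:
drive_tool --commands '[{"tx": 0,"ty": 0,"tz": -1,"rx": 0,"ry": 0,"rz": 0,"grip": -0.5},{"tx": 0,"ty": 0,"tz": -0.7,"rx": 0,"ry": 0,"rz": 0,"grip": -0.5},{"tx": 0,"ty": 0,"tz": 0,"rx": 0,"ry": 0,"rz": 0,"grip": 1},{"tx": 0,"ty": 0,"tz": 0,"rx": 0,"ry": 0,"rz": 0,"grip": 1},{"tx": 0,"ty": 0,"tz": 0,"rx": 0,"ry": 0,"rz": 0,"grip": 1},{"tx": 0,"ty": 0,"tz": 0,"rx": 0,"ry": 0,"rz": 0,"grip": 1}]'

```text
clock: 30.02
tcp_pos: [0.461, -0.2406, 0.009]
orientation: [3.136, 0.189, 0.002]
contact_force: [-0.6, 1.0, 6.7]
grip_width: 0.0252
```

```bash
python3 -c "
from look import *
st()"
```

```text
t 30.02 tcp [ 0.461  -0.2406  0.009 ] yawY -83.11 tilt 0.08 zax [ 0.001 -0.    -1.   ] F [-0.6  1.   6.7] M [0.21 0.21 0.  ] w 0.0252 q [-0.19  0.69  0.72  2.11 -0.8   0.63 -0.35]
```

Run:
```python
from fit import *
for c in('top','side'):
    f=grab(c);C=cloud(f)
    for x in rects(C,.027,.045,(.43,.62,.1,.19)): print(c,x[:4])
    f0=np.load('pics/%s.npz'%c)['C']
```

```text
top (array([0.5266, 0.1492]), array([87.3814, 26.0716]), 175.7765655517578, 149)
```

Emit:
drive_tool --commands '[{"tx": 0,"ty": 0,"tz": 1,"rx": 0,"ry": 0,"rz": 0,"grip": 1},{"tx": 0,"ty": 0,"tz": 1,"rx": 0,"ry": 0,"rz": 0,"grip": 1},{"tx": 0,"ty": 0,"tz": 1,"rx": 0,"ry": 0,"rz": 0,"grip": 1},{"tx": 0,"ty": 0,"tz": 1,"rx": 0,"ry": 0,"rz": 0,"grip": 1},{"tx": 0.175,"ty": 0.99,"tz": 0,"rx": 0,"ry": 0,"rz": -0.09,"grip": 1},{"tx": 0.175,"ty": 0.99,"tz": 0,"rx": 0,"ry": 0,"rz": -0.09,"grip": 1},{"tx": 0.175,"ty": 0.99,"tz": 0,"rx": 0,"ry": 0,"rz": -0.09,"grip": 1},{"tx": 0.175,"ty": 0.99,"tz": 0,"rx": 0,"ry": 0,"rz": -0.09,"grip": 1},{"tx": 0.175,"ty": 0.99,"tz": 0,"rx": 0,"ry": 0,"rz": -0.09,"grip": 1},{"tx": 0.175,"ty": 0.99,"tz": 0,"rx": 0,"ry": 0,"rz": -0.09,"grip": 1}]'

```text
clock: 31.38
tcp_pos: [0.4815, -0.1209, 0.0883]
orientation: [-3.141, -0.07, -0.001]
contact_force: [0.7, -0.3, -0.1]
grip_width: 0.0249
```

Emit:
drive_tool --commands '[{"tx": 0.175,"ty": 0.99,"tz": 0,"rx": 0,"ry": 0,"rz": -0.09,"grip": 1},{"tx": 0.175,"ty": 0.99,"tz": 0,"rx": 0,"ry": 0,"rz": -0.09,"grip": 1},{"tx": 0.175,"ty": 0.99,"tz": 0,"rx": 0,"ry": 0,"rz": -0.09,"grip": 1},{"tx": 0.175,"ty": 0.99,"tz": 0,"rx": 0,"ry": 0,"rz": -0.09,"grip": 1},{"tx": 0.175,"ty": 0.99,"tz": 0,"rx": 0,"ry": 0,"rz": -0.09,"grip": 1},{"tx": 0.175,"ty": 0.99,"tz": 0,"rx": 0,"ry": 0,"rz": -0.09,"grip": 1},{"tx": 0.175,"ty": 0.99,"tz": 0,"rx": 0,"ry": 0,"rz": -0.09,"grip": 1},{"tx": 0.175,"ty": 0.99,"tz": 0,"rx": 0,"ry": 0,"rz": -0.09,"grip": 1},{"tx": 0.175,"ty": 0.99,"tz": 0,"rx": 0,"ry": 0,"rz": -0.09,"grip": 1},{"tx": 0.175,"ty": 0.99,"tz": 0,"rx": 0,"ry": 0,"rz": -0.09,"grip": 1}]'

```text
clock: 32.62
tcp_pos: [0.5165, 0.0771, 0.0883]
orientation: [-3.139, 0.128, -0.0]
contact_force: [0.7, 0.6, -1.0]
grip_width: 0.0249
```

```bash
python3 -c "
from look import *
look('g')"
```

```text
t 32.62 tcp [0.5165 0.0771 0.0883] yawY -94.65 tilt 0.02 zax [ 0.  0. -1.] F [ 0.7  0.6 -1. ] M [ 0.04 -0.05  0.02] w 0.0249 q [-0.99  0.64  0.98  2.08 -0.75  0.82 -1.2 ]
top [ 0.6767 -0.1696] [58. 27.] 87.9 114 
top [ 0.6485 -0.4915] [91. 28.] 138.0 167 
top [ 0.5823 -0.3657] [87. 28.] 177.4 164 GREY
top [ 0.5179 -0.4671] [92. 28.] 161.4 172 GREY
top [ 0.4508 -0.3586] [89. 26.] 0.2 162 GREY
top [ 0.3643 -0.4386] [88. 27.] 21.9 165 
top [ 0.3349 -0.2635] [83. 28.] 158.4 154 
side [ 0.6768 -0.1729] [65. 27.] 85.3 118 
side [ 0.3358 -0.266 ] [82. 32.] 159.8 191 
side [ 0.582 -0.368] [91. 34.] 175.7 291 GREY
side [ 0.4498 -0.3596] [91. 33.] 4.3 288 GREY
side [ 0.3645 -0.4429] [90. 35.] 22.0 318 
side [ 0.6483 -0.4927] [90. 33.] 140.4 282 
side [ 0.5172 -0.4708] [91. 31.] 161.2 324 GREY
```

View pics/g_side.png

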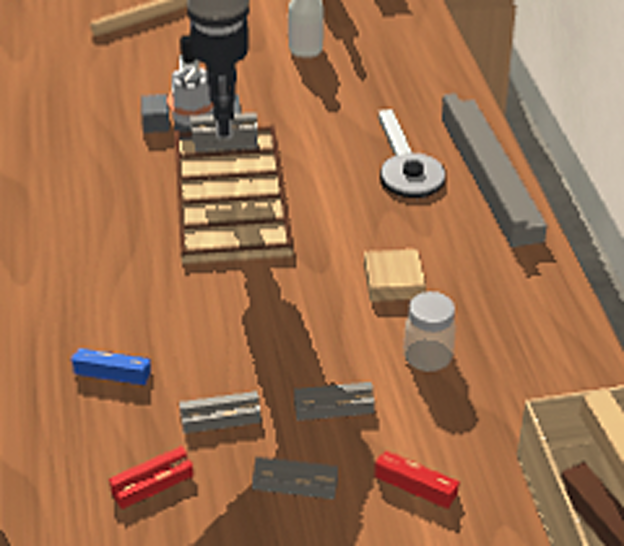

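Emit:
drive_tool --commands '[{"tx": 0.1,"ty": 0.53,"tz": 0,"rx": 0,"ry": 0,"rz": 0,"grip": 1},{"tx": 0.1,"ty": 0.53,"tz": 0,"rx": 0,"ry": 0,"rz": 0,"grip": 1},{"tx": 0,"ty": 0,"tz": -1,"rx": 0,"ry": 0,"rz": 0,"grip": 1},{"tx": 0,"ty": 0,"tz": -1,"rx": 0,"ry": 0,"rz": 0,"grip": 1},{"tx": 0,"ty": 0,"tz": -0.8,"rx": 0,"ry": 0,"rz": 0,"grip": 1},{"tx": 0,"ty": 0,"tz": -0.3,"rx": 0,"ry": 0,"rz": 0,"grip": 1},{"tx": 0,"ty": 0,"tz": -0.2,"rx": 0,"ry": 0,"rz": 0,"grip": 1}]'

```text
clock: 33.6
tcp_pos: [0.5207, 0.0974, 0.0221]
orientation: [3.139, -0.127, 0.0]
contact_force: [-0.2, -0.7, 0.6]
grip_width: 0.025
```

```bash
python3 -c "
from look import *
look('i')" | head -1
```

```text
t 33.6 tcp [0.5207 0.0974 0.0221] yawY -94.64 tilt 0.01 zax [ 0. -0. -1.] F [-0.2 -0.7  0.6] M [0.   0.03 0.02] w 0.025 q [-0.93  0.74  0.85  2.09 -0.87  0.72 -1.15]
```

View pics/i_side.png

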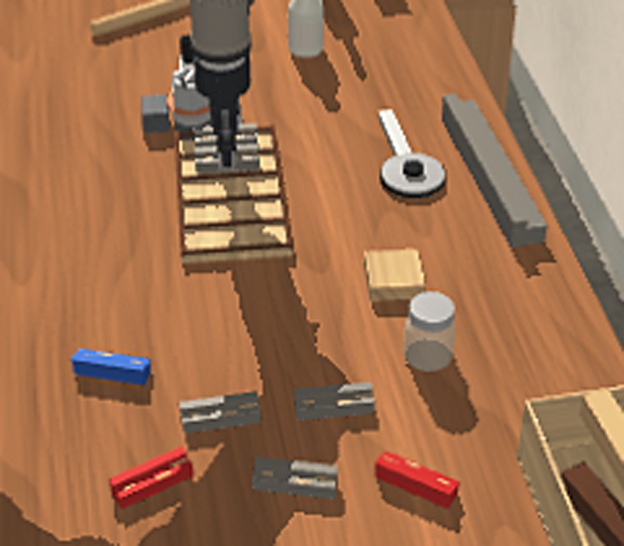

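Emit:
drive_tool --commands '[{"tx": 0,"ty": 0,"tz": 0,"rx": 0,"ry": 0,"rz": 0,"grip": 0.05},{"tx": 0,"ty": 0,"tz": 0.1,"rx": 0,"ry": 0,"rz": 0,"grip": 0.05},{"tx": 0,"ty": 0,"tz": 0.9,"rx": 0,"ry": 0,"rz": 0,"grip": 0.05},{"tx": 0,"ty": 0,"tz": 1,"rx": 0,"ry": 0,"rz": 0,"grip": 0.05},{"tx": 0,"ty": 0,"tz": 1,"rx": 0,"ry": 0,"rz": 0,"grip": -0.5},{"tx": -0.15,"ty": -1,"tz": 0,"rx": 0,"ry": 0,"rz": 0.03,"grip": -0.5},{"tx": -0.15,"ty": -1,"tz": 0,"rx": 0,"ry": 0,"rz": 0.03,"grip": -0.5},{"tx": -0.15,"ty": -1,"tz": 0,"rx": 0,"ry": 0,"rz": 0.03,"grip": -0.5},{"tx": -0.15,"ty": -1,"tz": 0,"rx": 0,"ry": 0,"rz": 0.03,"grip": -0.5},{"tx": -0.15,"ty": -1,"tz": 0,"rx": 0,"ry": 0,"rz": 0.03,"grip": -0.5}]'

```text
clock: 34.95
tcp_pos: [0.5056, -0.0032, 0.0834]
orientation: [-3.14, 0.094, -0.002]
contact_force: [0.2, -0.2, -0.6]
grip_width: 0.0639
```

Emit:
drive_tool --commands '[{"tx": -0.15,"ty": -1,"tz": 0,"rx": 0,"ry": 0,"rz": 0.03,"grip": -0.5},{"tx": -0.15,"ty": -1,"tz": 0,"rx": 0,"ry": 0,"rz": 0.03,"grip": -0.5},{"tx": -0.15,"ty": -1,"tz": 0,"rx": 0,"ry": 0,"rz": 0.03,"grip": -0.5},{"tx": -0.15,"ty": -1,"tz": 0,"rx": 0,"ry": 0,"rz": 0.03,"grip": -0.5},{"tx": -0.15,"ty": -1,"tz": 0,"rx": 0,"ry": 0,"rz": 0.03,"grip": -0.5},{"tx": -0.15,"ty": -1,"tz": 0,"rx": 0,"ry": 0,"rz": 0.03,"grip": -0.5},{"tx": -0.15,"ty": -1,"tz": 0,"rx": 0,"ry": 0,"rz": 0.03,"grip": -0.5},{"tx": -0.15,"ty": -1,"tz": 0,"rx": 0,"ry": 0,"rz": 0.03,"grip": -0.5},{"tx": -0.15,"ty": -1,"tz": 0,"rx": 0,"ry": 0,"rz": 0.03,"grip": -0.5},{"tx": -0.15,"ty": -1,"tz": 0,"rx": 0,"ry": 0,"rz": 0.03,"grip": -0.5}]'

```text
clock: 36.2
tcp_pos: [0.4756, -0.2033, 0.0834]
orientation: [3.141, -0.028, 0.002]
contact_force: [0.3, -0.6, -0.4]
grip_width: 0.0636
```

```bash
python3 -c "
from look import *
look('j')"
```

```text
t 36.2 tcp [ 0.4756 -0.2033  0.0834] yawY -91.03 tilt 0.07 zax [ 0.001 -0.    -1.   ] F [ 0.3 -0.6 -0.4] M [-0.04  0.   -0.02] w 0.0636 q [-0.4   0.6   0.91  2.1  -0.7   0.78 -0.64]
top [ 0.6768 -0.1716] [61. 26.] 89.4 118 
top [ 0.6486 -0.4909] [94. 27.] 137.9 168 
top [ 0.5823 -0.3666] [88. 30.] 178.3 166 GREY
top [ 0.5182 -0.4661] [90. 29.] 161.0 167 GREY
top [ 0.4506 -0.3598] [89. 30.] 2.4 168 GREY
top [ 0.3642 -0.4389] [89. 29.] 23.2 167 
top [ 0.3357 -0.2633] [82. 27.] 158.8 149 
side [ 0.6762 -0.1722] [63. 27.] 88.4 125 
side [ 0.3357 -0.2644] [82. 35.] 157.9 186 
side [ 0.582 -0.368] [91. 35.] 178.6 290 GREY
side [ 0.4493 -0.3601] [90. 35.] 1.7 287 GREY
side [ 0.363 -0.442] [90. 33.] 23.4 322 
side [ 0.6486 -0.4929] [91. 31.] 137.8 278 
side [ 0.5179 -0.4691] [90. 33.] 161.5 317 GREY
```

View pics/j_top.png

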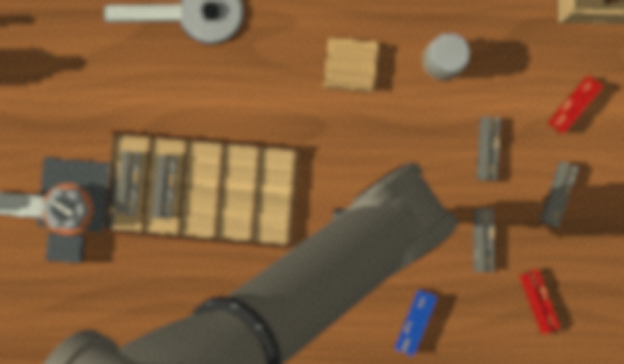

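Emit:
drive_tool --commands '[{"tx": -0.16,"ty": -0.98,"tz": 0,"rx": 0,"ry": 0,"rz": 0.04,"grip": -0.5},{"tx": -0.16,"ty": -0.98,"tz": 0,"rx": 0,"ry": 0,"rz": 0.04,"grip": -0.5},{"tx": -0.16,"ty": -0.98,"tz": 0,"rx": 0,"ry": 0,"rz": 0.04,"grip": -0.5},{"tx": -0.16,"ty": -0.98,"tz": 0,"rx": 0,"ry": 0,"rz": 0.04,"grip": -0.5},{"tx": -0.16,"ty": -0.98,"tz": 0,"rx": 0,"ry": 0,"rz": 0.04,"grip": -0.5},{"tx": -0.16,"ty": -0.98,"tz": 0,"rx": 0,"ry": 0,"rz": 0.04,"grip": -0.5},{"tx": -0.16,"ty": -0.98,"tz": 0,"rx": 0,"ry": 0,"rz": 0.04,"grip": -0.5},{"tx": -0.16,"ty": -0.98,"tz": 0,"rx": 0,"ry": 0,"rz": 0,"grip": -0.5},{"tx": 0,"ty": 0,"tz": -1,"rx": 0,"ry": 0,"rz": 0,"grip": -0.5},{"tx": 0,"ty": 0,"tz": -1,"rx": 0,"ry": 0,"rz": 0,"grip": -0.5}]'

```text
clock: 37.55
tcp_pos: [0.4503, -0.3574, 0.0406]
orientation: [-3.14, -0.035, 0.0]
contact_force: [-0.3, 0.6, -1.4]
grip_width: 0.0639
```

Emit:
drive_tool --commands '[{"tx": 0,"ty": 0,"tz": -1,"rx": 0,"ry": 0,"rz": 0,"grip": -0.5},{"tx": 0,"ty": 0,"tz": -0.7,"rx": 0,"ry": 0,"rz": 0,"grip": -0.5},{"tx": 0,"ty": 0,"tz": 0,"rx": 0,"ry": 0,"rz": 0,"grip": 1},{"tx": 0,"ty": 0,"tz": 0,"rx": 0,"ry": 0,"rz": 0,"grip": 1},{"tx": 0,"ty": 0,"tz": 0,"rx": 0,"ry": 0,"rz": 0,"grip": 1},{"tx": 0,"ty": 0,"tz": 0,"rx": 0,"ry": 0,"rz": 0,"grip": 1}]'

```text
clock: 38.3
tcp_pos: [0.4502, -0.3596, 0.0087]
orientation: [3.141, 0.033, 0.002]
contact_force: [0.3, 0.7, 2.5]
grip_width: 0.0252
```

```bash
python3 -c "
from look import *
st()"
```

```text
t 38.3 tcp [ 0.4502 -0.3596  0.0087] yawY -88.79 tilt 0.07 zax [ 0.001 -0.001 -1.   ] F [0.3 0.7 2.5] M [-0.05  0.11 -0.03] w 0.0252 q [ 0.03  0.76  0.74  1.98 -0.79  0.71 -0.28]
```

Emit:
drive_tool --commands '[{"tx": 0,"ty": 0,"tz": 1,"rx": 0,"ry": 0,"rz": 0,"grip": 1},{"tx": 0,"ty": 0,"tz": 1,"rx": 0,"ry": 0,"rz": 0,"grip": 1},{"tx": 0,"ty": 0,"tz": 1,"rx": 0,"ry": 0,"rz": 0,"grip": 1},{"tx": 0,"ty": 0,"tz": 1,"rx": 0,"ry": 0,"rz": 0,"grip": 1},{"tx": 0.16,"ty": 1,"tz": 0,"rx": 0,"ry": 0,"rz": -0.04,"grip": 1},{"tx": 0.16,"ty": 1,"tz": 0,"rx": 0,"ry": 0,"rz": -0.04,"grip": 1},{"tx": 0.16,"ty": 1,"tz": 0,"rx": 0,"ry": 0,"rz": -0.04,"grip": 1},{"tx": 0.16,"ty": 1,"tz": 0,"rx": 0,"ry": 0,"rz": -0.04,"grip": 1},{"tx": 0.16,"ty": 1,"tz": 0,"rx": 0,"ry": 0,"rz": -0.04,"grip": 1},{"tx": 0.16,"ty": 1,"tz": 0,"rx": 0,"ry": 0,"rz": -0.04,"grip": 1}]'

```text
clock: 39.55
tcp_pos: [0.4694, -0.2386, 0.089]
orientation: [-3.141, 0.02, -0.001]
contact_force: [1.2, 0.1, -0.0]
grip_width: 0.0251
```

Emit:
drive_tool --commands '[{"tx": 0.16,"ty": 1,"tz": 0,"rx": 0,"ry": 0,"rz": -0.04,"grip": 1},{"tx": 0.16,"ty": 1,"tz": 0,"rx": 0,"ry": 0,"rz": -0.04,"grip": 1},{"tx": 0.16,"ty": 1,"tz": 0,"rx": 0,"ry": 0,"rz": -0.04,"grip": 1},{"tx": 0.16,"ty": 1,"tz": 0,"rx": 0,"ry": 0,"rz": -0.04,"grip": 1},{"tx": 0.16,"ty": 1,"tz": 0,"rx": 0,"ry": 0,"rz": -0.04,"grip": 1},{"tx": 0.16,"ty": 1,"tz": 0,"rx": 0,"ry": 0,"rz": -0.04,"grip": 1},{"tx": 0.16,"ty": 1,"tz": 0,"rx": 0,"ry": 0,"rz": -0.04,"grip": 1},{"tx": 0.16,"ty": 1,"tz": 0,"rx": 0,"ry": 0,"rz": -0.04,"grip": 1},{"tx": 0.16,"ty": 1,"tz": 0,"rx": 0,"ry": 0,"rz": -0.04,"grip": 1},{"tx": 0.16,"ty": 1,"tz": 0,"rx": 0,"ry": 0,"rz": -0.04,"grip": 1}]'

```text
clock: 40.8
tcp_pos: [0.5014, -0.0384, 0.089]
orientation: [-3.139, 0.107, -0.001]
contact_force: [-0.4, 0.0, 0.2]
grip_width: 0.0251
```

```bash
python3 -c "
from look import *
look('k')"
```

```text
t 40.8 tcp [ 0.5014 -0.0384  0.089 ] yawY -93.91 tilt 0.05 zax [ 0.001  0.001 -1.   ] F [-0.4  0.   0.2] M [-0.03 -0.03 -0.03] w 0.0251 q [-0.78  0.6   0.97  2.13 -0.72  0.79 -0.98]
top [ 0.6765 -0.1696] [56. 26.] 89.3 113 
top [ 0.648  -0.4909] [90. 30.] 139.9 168 
top [ 0.5828 -0.365 ] [88. 29.] 176.8 169 GREY
top [ 0.5178 -0.467 ] [91. 28.] 159.9 175 GREY
top [ 0.3638 -0.4384] [90. 29.] 21.0 172 
top [ 0.3357 -0.2635] [81. 27.] 160.0 145 
side [ 0.6763 -0.172 ] [64. 27.] 88.2 120 
side [ 0.3366 -0.2656] [81. 34.] 159.8 191 
side [ 0.5821 -0.3675] [91. 36.] 177.3 290 GREY
side [ 0.3633 -0.4406] [90. 33.] 23.4 313 
side [ 0.6473 -0.4934] [91. 32.] 138.1 277 
side [ 0.5172 -0.4704] [91. 34.] 163.7 312 GREY
```

View pics/k_side.png

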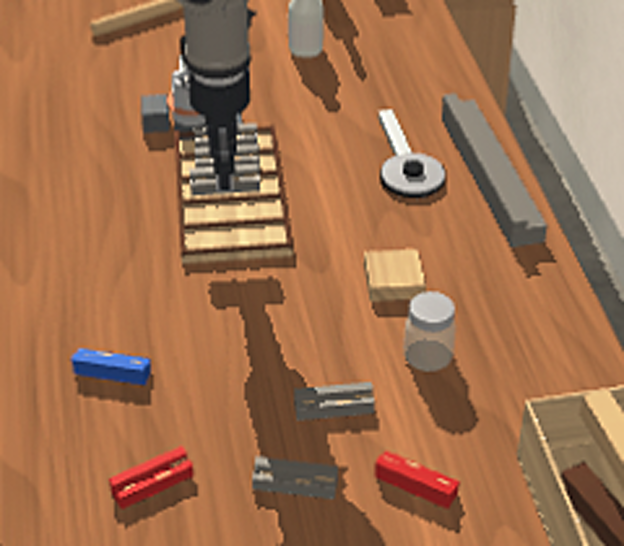

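Emit:
drive_tool --commands '[{"tx": 0.15,"ty": 0.85,"tz": 0,"rx": 0,"ry": 0,"rz": -0.1,"grip": 1},{"tx": 0.15,"ty": 0.85,"tz": 0,"rx": 0,"ry": 0,"rz": 0,"grip": 1},{"tx": 0.15,"ty": 0.85,"tz": 0,"rx": 0,"ry": 0,"rz": 0,"grip": 1},{"tx": 0.15,"ty": 0.85,"tz": 0,"rx": 0,"ry": 0,"rz": 0,"grip": 1},{"tx": 0.15,"ty": 0.87,"tz": 0,"rx": 0,"ry": 0,"rz": 0,"grip": 1},{"tx": 0,"ty": 0,"tz": -1,"rx": 0,"ry": 0,"rz": 0,"grip": 1},{"tx": 0,"ty": 0,"tz": -1,"rx": 0,"ry": 0,"rz": 0,"grip": 1},{"tx": 0,"ty": 0,"tz": -0.8,"rx": 0,"ry": 0,"rz": 0,"grip": 1},{"tx": 0,"ty": 0,"tz": -0.3,"rx": 0,"ry": 0,"rz": 0,"grip": 1},{"tx": 0,"ty": 0,"tz": -0.25,"rx": 0,"ry": 0,"rz": 0,"grip": 1}]'

```text
clock: 42.15
tcp_pos: [0.5163, 0.0461, 0.021]
orientation: [3.139, -0.129, 0.001]
contact_force: [-0.2, -0.6, -0.4]
grip_width: 0.0249
```

```bash
python3 -c "
from look import *
look('l')" | head -1
```

```text
t 42.15 tcp [0.5163 0.0461 0.021 ] yawY -94.71 tilt 0.02 zax [ 0. -0. -1.] F [-0.2 -0.6 -0.4] M [-0.06 -0.03 -0.03] w 0.0249 q [-0.84  0.72  0.84  2.12 -0.87  0.7  -1.05]
```

View pics/l_side.png

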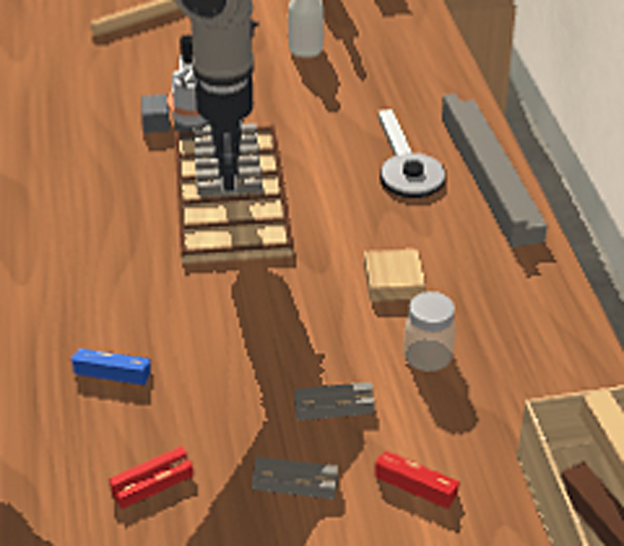

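Emit:
drive_tool --commands '[{"tx": 0,"ty": 0,"tz": 0,"rx": 0,"ry": 0,"rz": 0,"grip": 0.05},{"tx": 0,"ty": 0,"tz": 0.1,"rx": 0,"ry": 0,"rz": 0,"grip": 0.05},{"tx": 0,"ty": 0,"tz": 0.9,"rx": 0,"ry": 0,"rz": 0,"grip": 0.05},{"tx": 0,"ty": 0,"tz": 1,"rx": 0,"ry": 0,"rz": 0,"grip": 0.05},{"tx": 0,"ty": 0,"tz": 1,"rx": 0,"ry": 0,"rz": 0,"grip": -0.5},{"tx": 0.16,"ty": -0.98,"tz": 0,"rx": 0,"ry": 0,"rz": 0.02,"grip": -0.5},{"tx": 0.16,"ty": -0.98,"tz": 0,"rx": 0,"ry": 0,"rz": 0.02,"grip": -0.5},{"tx": 0.16,"ty": -0.98,"tz": 0,"rx": 0,"ry": 0,"rz": 0.02,"grip": -0.5},{"tx": 0.16,"ty": -0.98,"tz": 0,"rx": 0,"ry": 0,"rz": 0.02,"grip": -0.5},{"tx": 0.16,"ty": -0.98,"tz": 0,"rx": 0,"ry": 0,"rz": 0.02,"grip": -0.5}]'

```text
clock: 43.5
tcp_pos: [0.5322, -0.0524, 0.0815]
orientation: [-3.14, 0.107, -0.001]
contact_force: [-0.1, 0.2, -0.0]
grip_width: 0.0641
```

Emit:
drive_tool --commands '[{"tx": 0.16,"ty": -0.98,"tz": 0,"rx": 0,"ry": 0,"rz": 0.02,"grip": -0.5},{"tx": 0.16,"ty": -0.98,"tz": 0,"rx": 0,"ry": 0,"rz": 0.02,"grip": -0.5},{"tx": 0.16,"ty": -0.98,"tz": 0,"rx": 0,"ry": 0,"rz": 0.02,"grip": -0.5},{"tx": 0.16,"ty": -0.98,"tz": 0,"rx": 0,"ry": 0,"rz": 0.02,"grip": -0.5},{"tx": 0.16,"ty": -0.98,"tz": 0,"rx": 0,"ry": 0,"rz": 0.02,"grip": -0.5},{"tx": 0.16,"ty": -0.98,"tz": 0,"rx": 0,"ry": 0,"rz": 0,"grip": -0.5},{"tx": 0.16,"ty": -0.98,"tz": 0,"rx": 0,"ry": 0,"rz": 0,"grip": -0.5},{"tx": 0.16,"ty": -0.98,"tz": 0,"rx": 0,"ry": 0,"rz": 0,"grip": -0.5},{"tx": 0.16,"ty": -0.98,"tz": 0,"rx": 0,"ry": 0,"rz": 0,"grip": -0.5},{"tx": 0.16,"ty": -0.98,"tz": 0,"rx": 0,"ry": 0,"rz": 0,"grip": -0.5}]'

```text
clock: 44.75
tcp_pos: [0.5641, -0.2485, 0.0814]
orientation: [3.14, -0.085, 0.0]
contact_force: [0.7, 0.2, 0.5]
grip_width: 0.0639
```

```bash
python3 -c "
from look import *
look('m')"
```

```text
t 44.75 tcp [ 0.5641 -0.2485  0.0814] yawY -93.11 tilt 0.02 zax [ 0. -0. -1.] F [0.7 0.2 0.5] M [-0.02 -0.01  0.01] w 0.0639 q [-0.29  0.74  0.88  1.86 -0.73  0.9  -0.68]
top [ 0.6764 -0.1697] [57. 27.] 90.1 115 
top [ 0.6488 -0.4905] [94. 28.] 137.3 167 
top [ 0.6146 -0.3669] [27. 26.] 171.0 42 GREY
top [ 0.5557 -0.3695] [49. 21.] 138.5 53 GREY
top [ 0.5179 -0.4668] [92. 28.] 160.5 177 GREY
top [ 0.3643 -0.4389] [89. 29.] 23.7 165 
top [ 0.3358 -0.2633] [82. 27.] 158.7 156 
side [ 0.677  -0.1731] [62. 28.] 86.6 126 
side [ 0.3349 -0.2655] [84. 36.] 159.4 189 
side [ 0.5822 -0.3666] [90. 34.] 177.6 284 GREY
side [ 0.3634 -0.4423] [89. 33.] 20.7 318 
side [ 0.649  -0.4926] [90. 33.] 139.2 277 
side [ 0.518 -0.469] [91. 33.] 161.2 312 GREY
```

View pics/m_side.png

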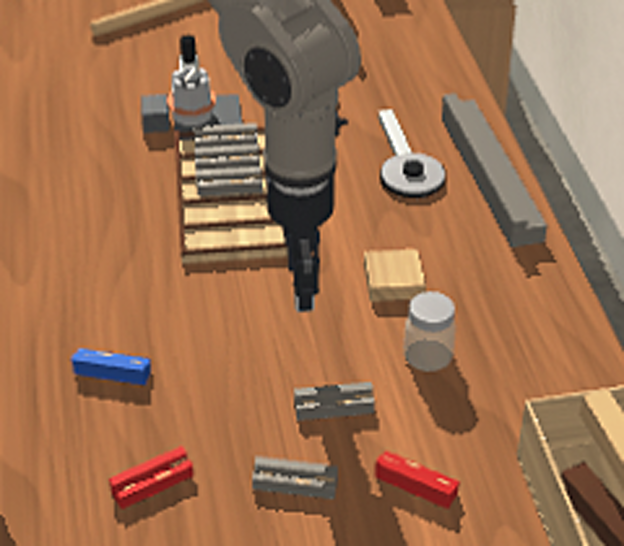

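Emit:
drive_tool --commands '[{"tx": 0.15,"ty": -0.98,"tz": 0,"rx": 0,"ry": 0,"rz": 0,"grip": -0.5},{"tx": 0.15,"ty": -0.98,"tz": 0,"rx": 0,"ry": 0,"rz": 0,"grip": -0.5},{"tx": 0.15,"ty": -0.98,"tz": 0,"rx": 0,"ry": 0,"rz": 0,"grip": -0.5},{"tx": 0.15,"ty": -0.98,"tz": 0,"rx": 0,"ry": 0,"rz": 0,"grip": -0.5},{"tx": 0.15,"ty": -0.98,"tz": 0,"rx": 0,"ry": 0,"rz": 0,"grip": -0.5},{"tx": 0.15,"ty": -0.98,"tz": 0,"rx": 0,"ry": 0,"rz": 0,"grip": -0.5},{"tx": 0,"ty": 0,"tz": -1,"rx": 0,"ry": 0,"rz": 0,"grip": -0.5},{"tx": 0,"ty": 0,"tz": -1,"rx": 0,"ry": 0,"rz": 0,"grip": -0.5},{"tx": 0,"ty": 0,"tz": -1,"rx": 0,"ry": 0,"rz": 0,"grip": -0.5},{"tx": 0,"ty": 0,"tz": -0.65,"rx": 0,"ry": 0,"rz": 0,"grip": -0.5}]'

```text
clock: 46.1
tcp_pos: [0.5815, -0.364, 0.0058]
orientation: [-3.139, 0.084, 0.003]
contact_force: [-0.1, -0.1, 0.3]
grip_width: 0.0642
```

Emit:
drive_tool --commands '[{"tx": 0,"ty": 0,"tz": 0,"rx": 0,"ry": 0,"rz": 0,"grip": 1},{"tx": 0,"ty": 0,"tz": 0,"rx": 0,"ry": 0,"rz": 0,"grip": 1},{"tx": 0,"ty": 0,"tz": 0,"rx": 0,"ry": 0,"rz": 0,"grip": 1},{"tx": 0,"ty": 0,"tz": 0,"rx": 0,"ry": 0,"rz": 0,"grip": 1}]'

```text
clock: 46.6
tcp_pos: [0.5825, -0.3658, 0.009]
orientation: [3.14, -0.085, 0.002]
contact_force: [-0.1, 0.5, 3.5]
grip_width: 0.0249
```

```bash
python3 -c "
from look import *
st()"
```

```text
t 46.6 tcp [ 0.5825 -0.3658  0.009 ] yawY -93.1 tilt 0.08 zax [ 0.001 -0.001 -1.   ] F [-0.1  0.5  3.5] M [ 0.04  0.07 -0.03] w 0.0249 q [-0.03  0.91  0.77  1.7  -0.8   0.88 -0.53]
```

Emit:
drive_tool --commands '[{"tx": 0,"ty": 0,"tz": 1,"rx": 0,"ry": 0,"rz": 0,"grip": 1},{"tx": 0,"ty": 0,"tz": 1,"rx": 0,"ry": 0,"rz": 0,"grip": 1},{"tx": 0,"ty": 0,"tz": 1,"rx": 0,"ry": 0,"rz": 0,"grip": 1},{"tx": 0,"ty": 0,"tz": 1,"rx": 0,"ry": 0,"rz": 0,"grip": 1},{"tx": -0.2,"ty": 1,"tz": 0,"rx": 0,"ry": 0,"rz": -0.02,"grip": 1},{"tx": -0.2,"ty": 1,"tz": 0,"rx": 0,"ry": 0,"rz": -0.02,"grip": 1},{"tx": -0.2,"ty": 1,"tz": 0,"rx": 0,"ry": 0,"rz": -0.02,"grip": 1},{"tx": -0.2,"ty": 1,"tz": 0,"rx": 0,"ry": 0,"rz": -0.02,"grip": 1},{"tx": -0.2,"ty": 1,"tz": 0,"rx": 0,"ry": 0,"rz": -0.02,"grip": 1},{"tx": -0.2,"ty": 1,"tz": 0,"rx": 0,"ry": 0,"rz": -0.02,"grip": 1}]'

```text
clock: 47.85
tcp_pos: [0.5571, -0.2427, 0.0872]
orientation: [-3.138, 0.11, 0.003]
contact_force: [1.0, 0.3, 0.0]
grip_width: 0.0251
```

Emit:
drive_tool --commands '[{"tx": -0.2,"ty": 1,"tz": 0,"rx": 0,"ry": 0,"rz": -0.02,"grip": 1},{"tx": -0.2,"ty": 1,"tz": 0,"rx": 0,"ry": 0,"rz": -0.02,"grip": 1},{"tx": -0.2,"ty": 1,"tz": 0,"rx": 0,"ry": 0,"rz": -0.02,"grip": 1},{"tx": -0.2,"ty": 1,"tz": 0,"rx": 0,"ry": 0,"rz": -0.02,"grip": 1},{"tx": -0.2,"ty": 1,"tz": 0,"rx": 0,"ry": 0,"rz": 0,"grip": 1},{"tx": -0.2,"ty": 1,"tz": 0,"rx": 0,"ry": 0,"rz": 0,"grip": 1},{"tx": -0.2,"ty": 1,"tz": 0,"rx": 0,"ry": 0,"rz": 0,"grip": 1},{"tx": -0.2,"ty": 1,"tz": 0,"rx": 0,"ry": 0,"rz": 0,"grip": 1},{"tx": -0.2,"ty": 1,"tz": 0,"rx": 0,"ry": 0,"rz": 0,"grip": 1},{"tx": -0.2,"ty": 1,"tz": 0,"rx": 0,"ry": 0,"rz": 0,"grip": 1}]'

```text
clock: 49.1
tcp_pos: [0.5165, -0.0433, 0.0874]
orientation: [-3.138, 0.127, 0.003]
contact_force: [0.1, 0.2, -0.8]
grip_width: 0.0251
```

```bash
python3 -c "
from look import *
look('n')"
```

```text
t 49.1 tcp [ 0.5165 -0.0433  0.0874] yawY -94.64 tilt 0.12 zax [-0.002  0.001 -1.   ] F [ 0.1  0.2 -0.8] M [ 0.    0.01 -0.01] w 0.0251 q [-0.75  0.62  0.96  2.09 -0.73  0.81 -0.99]
top [ 0.6765 -0.1698] [57. 27.] 90.1 115 
top [ 0.649  -0.4909] [91. 28.] 137.5 167 
top [ 0.5176 -0.4668] [91. 31.] 157.9 167 GREY
top [ 0.3642 -0.4394] [89. 31.] 18.9 171 
top [ 0.3361 -0.263 ] [81. 32.] 162.8 155 
side [ 0.6758 -0.1735] [67. 28.] 89.7 125 
side [ 0.3347 -0.2653] [83. 32.] 157.0 184 
side [ 0.3642 -0.4432] [89. 33.] 20.4 318 
side [ 0.6476 -0.4937] [90. 35.] 142.1 282 
side [ 0.5179 -0.4696] [91. 32.] 162.7 317 GREY
```

View pics/n_side.png

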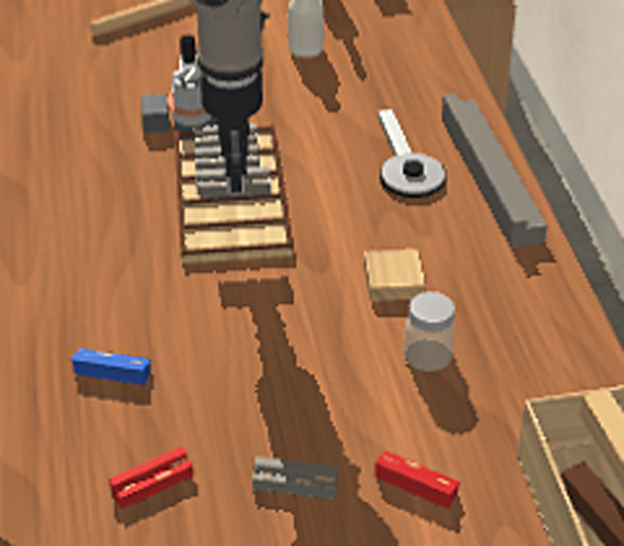

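Emit:
drive_tool --commands '[{"tx": -0.12,"ty": 0.94,"tz": 0,"rx": 0,"ry": 0,"rz": 0,"grip": 1},{"tx": -0.12,"ty": 0.94,"tz": 0,"rx": 0,"ry": 0,"rz": 0,"grip": 1},{"tx": 0,"ty": 0,"tz": -1,"rx": 0,"ry": 0,"rz": 0,"grip": 1},{"tx": 0,"ty": 0,"tz": -1,"rx": 0,"ry": 0,"rz": 0,"grip": 1},{"tx": 0,"ty": 0,"tz": -0.8,"rx": 0,"ry": 0,"rz": 0,"grip": 1},{"tx": 0,"ty": 0,"tz": -0.3,"rx": 0,"ry": 0,"rz": 0,"grip": 1},{"tx": 0,"ty": 0,"tz": -0.2,"rx": 0,"ry": 0,"rz": 0,"grip": 1}]'

```text
clock: 50.08
tcp_pos: [0.5133, -0.0081, 0.022]
orientation: [3.139, -0.129, 0.0]
contact_force: [0.7, -0.3, -0.2]
grip_width: 0.0251
```

```bash
python3 -c "
from look import *
look('o')" | head -1
```

```text
t 50.08 tcp [ 0.5133 -0.0081  0.022 ] yawY -94.72 tilt 0.01 zax [ 0. -0. -1.] F [ 0.7 -0.3 -0.2] M [ 0.01  0.07 -0.  ] w 0.0251 q [-0.73  0.71  0.83  2.13 -0.86  0.69 -0.96]
```

View pics/o_side.png

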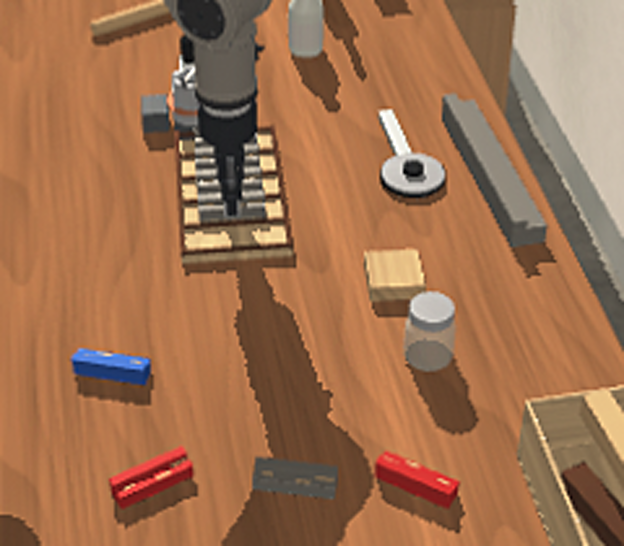

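Emit:
drive_tool --commands '[{"tx": 0,"ty": 0,"tz": 0,"rx": 0,"ry": 0,"rz": 0,"grip": 0.05},{"tx": 0,"ty": 0,"tz": 0.1,"rx": 0,"ry": 0,"rz": 0,"grip": 0.05},{"tx": 0,"ty": 0,"tz": 0.9,"rx": 0,"ry": 0,"rz": 0,"grip": 0.05},{"tx": 0,"ty": 0,"tz": 1,"rx": 0,"ry": 0,"rz": 0,"grip": 0.05},{"tx": 0,"ty": 0,"tz": 1,"rx": 0,"ry": 0,"rz": 0,"grip": -0.5},{"tx": 0.01,"ty": -1,"tz": 0,"rx": 0,"ry": 0,"rz": -0.07,"grip": -0.5},{"tx": 0.01,"ty": -1,"tz": 0,"rx": 0,"ry": 0,"rz": -0.07,"grip": -0.5},{"tx": 0.01,"ty": -1,"tz": 0,"rx": 0,"ry": 0,"rz": -0.07,"grip": -0.5},{"tx": 0.01,"ty": -1,"tz": 0,"rx": 0,"ry": 0,"rz": -0.07,"grip": -0.5},{"tx": 0.01,"ty": -1,"tz": 0,"rx": 0,"ry": 0,"rz": -0.07,"grip": -0.5}]'

```text
clock: 51.42
tcp_pos: [0.5144, -0.1085, 0.0825]
orientation: [-3.135, 0.206, -0.001]
contact_force: [0.3, 0.2, 0.4]
grip_width: 0.064
```

Emit:
drive_tool --commands '[{"tx": 0.01,"ty": -1,"tz": 0,"rx": 0,"ry": 0,"rz": -0.08,"grip": -0.5},{"tx": 0.01,"ty": -1,"tz": 0,"rx": 0,"ry": 0,"rz": -0.08,"grip": -0.5},{"tx": 0.01,"ty": -1,"tz": 0,"rx": 0,"ry": 0,"rz": -0.08,"grip": -0.5},{"tx": 0.01,"ty": -1,"tz": 0,"rx": 0,"ry": 0,"rz": -0.08,"grip": -0.5},{"tx": 0.01,"ty": -1,"tz": 0,"rx": 0,"ry": 0,"rz": -0.08,"grip": -0.5},{"tx": 0.01,"ty": -1,"tz": 0,"rx": 0,"ry": 0,"rz": -0.08,"grip": -0.5},{"tx": 0.01,"ty": -1,"tz": 0,"rx": 0,"ry": 0,"rz": -0.08,"grip": -0.5},{"tx": 0.01,"ty": -1,"tz": 0,"rx": 0,"ry": 0,"rz": -0.08,"grip": -0.5},{"tx": 0.01,"ty": -1,"tz": 0,"rx": 0,"ry": 0,"rz": -0.08,"grip": -0.5},{"tx": 0.01,"ty": -1,"tz": 0,"rx": 0,"ry": 0,"rz": -0.08,"grip": -0.5}]'

```text
clock: 52.68
tcp_pos: [0.5164, -0.3085, 0.0825]
orientation: [3.118, -0.381, 0.001]
contact_force: [0.8, -0.1, 0.9]
grip_width: 0.0641
```

```bash
python3 -c "
from look import *
look('p')"
```

```text
t 52.67 tcp [ 0.5164 -0.3085  0.0825] yawY -103.92 tilt 0.03 zax [ 0. -0. -1.] F [ 0.8 -0.1  0.9] M [-0.   -0.01  0.02] w 0.0641 q [-0.2   0.74  0.92  1.9  -0.75  0.9  -0.72]
top [ 0.6768 -0.1716] [62. 26.] 86.1 113 
top [ 0.6485 -0.4899] [92. 29.] 136.9 164 
top [ 0.5179 -0.4665] [90. 29.] 160.7 173 GREY
top [ 0.3641 -0.4383] [88. 30.] 22.8 170 
top [ 0.337  -0.2642] [79. 27.] 158.9 156 
side [ 0.6753 -0.1728] [65. 28.] 90.7 123 
side [ 0.3341 -0.2662] [85. 32.] 156.0 193 
side [ 0.3639 -0.4424] [90. 32.] 22.8 321 
side [ 0.6488 -0.4939] [90. 33.] 138.1 275 
side [ 0.5178 -0.4702] [91. 32.] 161.7 322 GREY
```

View pics/p_side.png

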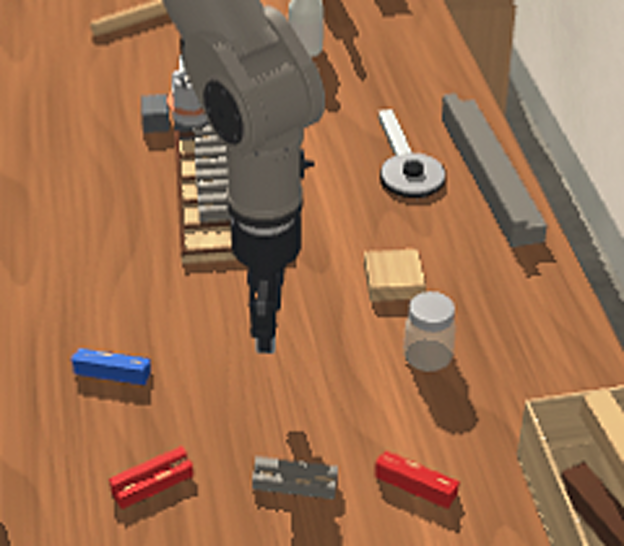

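Emit:
drive_tool --commands '[{"tx": 0.01,"ty": -1,"tz": 0,"rx": 0,"ry": 0,"rz": -0.1,"grip": -0.5},{"tx": 0.01,"ty": -1,"tz": 0,"rx": 0,"ry": 0,"rz": -0.1,"grip": -0.5},{"tx": 0.01,"ty": -1,"tz": 0,"rx": 0,"ry": 0,"rz": -0.1,"grip": -0.5},{"tx": 0.01,"ty": -1,"tz": 0,"rx": 0,"ry": 0,"rz": -0.1,"grip": -0.5},{"tx": 0.01,"ty": -1,"tz": 0,"rx": 0,"ry": 0,"rz": -0.1,"grip": -0.5},{"tx": 0.01,"ty": -1,"tz": 0,"rx": 0,"ry": 0,"rz": -0.1,"grip": -0.5},{"tx": 0.01,"ty": -1,"tz": 0,"rx": 0,"ry": 0,"rz": 0,"grip": -0.5},{"tx": 0.01,"ty": -1,"tz": 0,"rx": 0,"ry": 0,"rz": 0,"grip": -0.5},{"tx": 0,"ty": 0,"tz": -1,"rx": 0,"ry": 0,"rz": 0,"grip": -0.5},{"tx": 0,"ty": 0,"tz": -1,"rx": 0,"ry": 0,"rz": 0,"grip": -0.5}]'

```text
clock: 54.02
tcp_pos: [0.5178, -0.4668, 0.04]
orientation: [-3.098, 0.51, 0.001]
contact_force: [0.3, 1.0, -0.5]
grip_width: 0.0642
```

Emit:
drive_tool --commands '[{"tx": 0,"ty": 0,"tz": -1,"rx": 0,"ry": 0,"rz": 0,"grip": -0.5},{"tx": 0,"ty": 0,"tz": -0.7,"rx": 0,"ry": 0,"rz": 0,"grip": -0.5},{"tx": 0,"ty": 0,"tz": 0,"rx": 0,"ry": 0,"rz": 0,"grip": 1},{"tx": 0,"ty": 0,"tz": 0,"rx": 0,"ry": 0,"rz": 0,"grip": 1},{"tx": 0,"ty": 0,"tz": 0,"rx": 0,"ry": 0,"rz": 0,"grip": 1},{"tx": 0,"ty": 0,"tz": 0,"rx": 0,"ry": 0,"rz": 0,"grip": 1}]'

```text
clock: 54.78
tcp_pos: [0.5182, -0.4683, 0.009]
orientation: [3.099, -0.51, 0.002]
contact_force: [-0.0, 0.1, 3.4]
grip_width: 0.025
```

```bash
python3 -c "
from look import *
st()"
```

```text
t 54.77 tcp [ 0.5182 -0.4683  0.009 ] yawY -108.7 tilt 0.08 zax [ 0.001 -0.001 -1.   ] F [-0.   0.1  3.4] M [-0.03  0.02 -0.  ] w 0.025 q [ 0.13  0.94  0.82  1.67 -0.84  0.91 -0.61]
```

Emit:
drive_tool --commands '[{"tx": 0,"ty": 0,"tz": 1,"rx": 0,"ry": 0,"rz": 0,"grip": 1},{"tx": 0,"ty": 0,"tz": 1,"rx": 0,"ry": 0,"rz": 0,"grip": 1},{"tx": 0,"ty": 0,"tz": 1,"rx": 0,"ry": 0,"rz": 0,"grip": 1},{"tx": 0,"ty": 0,"tz": 1,"rx": 0,"ry": 0,"rz": 0,"grip": 1},{"tx": -0.03,"ty": 1,"tz": 0,"rx": 0,"ry": 0,"rz": 0.09,"grip": 1},{"tx": -0.03,"ty": 1,"tz": 0,"rx": 0,"ry": 0,"rz": 0.09,"grip": 1},{"tx": -0.03,"ty": 1,"tz": 0,"rx": 0,"ry": 0,"rz": 0.09,"grip": 1},{"tx": -0.03,"ty": 1,"tz": 0,"rx": 0,"ry": 0,"rz": 0.09,"grip": 1},{"tx": -0.03,"ty": 1,"tz": 0,"rx": 0,"ry": 0,"rz": 0.09,"grip": 1},{"tx": -0.03,"ty": 1,"tz": 0,"rx": 0,"ry": 0,"rz": 0.09,"grip": 1}]'

```text
clock: 56.02
tcp_pos: [0.5141, -0.3463, 0.088]
orientation: [-3.117, 0.392, 0.0]
contact_force: [-0.1, 0.9, -0.2]
grip_width: 0.0249
```

Emit:
drive_tool --commands '[{"tx": -0.03,"ty": 1,"tz": 0,"rx": 0,"ry": 0,"rz": 0.09,"grip": 1},{"tx": -0.03,"ty": 1,"tz": 0,"rx": 0,"ry": 0,"rz": 0.09,"grip": 1},{"tx": -0.03,"ty": 1,"tz": 0,"rx": 0,"ry": 0,"rz": 0.09,"grip": 1},{"tx": -0.03,"ty": 1,"tz": 0,"rx": 0,"ry": 0,"rz": 0.09,"grip": 1},{"tx": -0.03,"ty": 1,"tz": 0,"rx": 0,"ry": 0,"rz": 0.09,"grip": 1},{"tx": -0.03,"ty": 1,"tz": 0,"rx": 0,"ry": 0,"rz": 0.09,"grip": 1},{"tx": -0.03,"ty": 1,"tz": 0,"rx": 0,"ry": 0,"rz": 0.09,"grip": 1},{"tx": -0.03,"ty": 1,"tz": 0,"rx": 0,"ry": 0,"rz": 0.09,"grip": 1},{"tx": -0.03,"ty": 1,"tz": 0,"rx": 0,"ry": 0,"rz": 0.09,"grip": 1},{"tx": -0.03,"ty": 1,"tz": 0,"rx": 0,"ry": 0,"rz": 0.09,"grip": 1}]'

```text
clock: 57.28
tcp_pos: [0.5079, -0.1465, 0.0881]
orientation: [-3.135, 0.195, -0.0]
contact_force: [0.1, 0.8, -1.2]
grip_width: 0.0252
```

```bash
python3 -c "
from look import *
look('q')"
```

```text
t 57.27 tcp [ 0.5079 -0.1465  0.0881] yawY -97.13 tilt 0.0 zax [ 0.  0. -1.] F [ 0.1  0.8 -1.2] M [0.01 0.02 0.04] w 0.0252 q [-0.54  0.63  0.95  2.07 -0.72  0.81 -0.84]
top [ 0.6766 -0.1699] [57. 27.] 89.6 115 
top [ 0.648  -0.4915] [93. 27.] 137.7 162 
top [ 0.3646 -0.4408] [89. 31.] 22.8 171 
top [ 0.3358 -0.2633] [81. 26.] 158.4 151 
side [ 0.6774 -0.1726] [62. 28.] 84.5 122 
side [ 0.6841 -0.3088] [34.  6.] 105.4 40 GREY
side [ 0.3357 -0.2652] [82. 34.] 161.9 182 
side [ 0.3636 -0.4421] [90. 33.] 24.4 318 
side [ 0.6478 -0.4939] [90. 33.] 136.1 278
```

View pics/q_side.png

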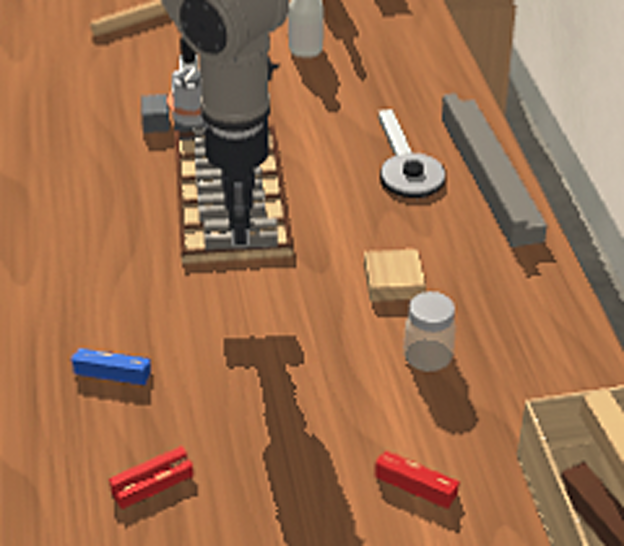

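Emit:
drive_tool --commands '[{"tx": 0,"ty": 0.89,"tz": 0,"rx": 0,"ry": 0,"rz": 0.1,"grip": 1},{"tx": 0,"ty": 0.89,"tz": 0,"rx": 0,"ry": 0,"rz": 0.1,"grip": 1},{"tx": 0,"ty": 0.89,"tz": 0,"rx": 0,"ry": 0,"rz": 0.1,"grip": 1},{"tx": 0,"ty": 0.89,"tz": 0,"rx": 0,"ry": 0,"rz": 0,"grip": 1},{"tx": 0,"ty": 0.89,"tz": 0,"rx": 0,"ry": 0,"rz": 0,"grip": 1},{"tx": 0,"ty": 0,"tz": -1,"rx": 0,"ry": 0,"rz": 0,"grip": 1},{"tx": 0,"ty": 0,"tz": -1,"rx": 0,"ry": 0,"rz": 0,"grip": 1},{"tx": 0,"ty": 0,"tz": -0.8,"rx": 0,"ry": 0,"rz": 0,"grip": 1},{"tx": 0,"ty": 0,"tz": -0.3,"rx": 0,"ry": 0,"rz": 0,"grip": 1},{"tx": 0,"ty": 0,"tz": -0.2,"rx": 0,"ry": 0,"rz": 0,"grip": 1}]'

```text
clock: 58.62
tcp_pos: [0.5084, -0.0592, 0.0221]
orientation: [3.139, -0.132, 0.0]
contact_force: [-0.9, 0.6, -0.2]
grip_width: 0.0248
```

```bash
python3 -c "
from look import *
look('s')" | head -1
```

```text
t 58.62 tcp [ 0.5084 -0.0592  0.0221] yawY -94.81 tilt 0.02 zax [ 0. -0. -1.] F [-0.9  0.6 -0.2] M [ 0.03  0.05 -0.  ] w 0.0248 q [-0.63  0.7   0.82  2.13 -0.85  0.68 -0.87]
```

View pics/s_side.png

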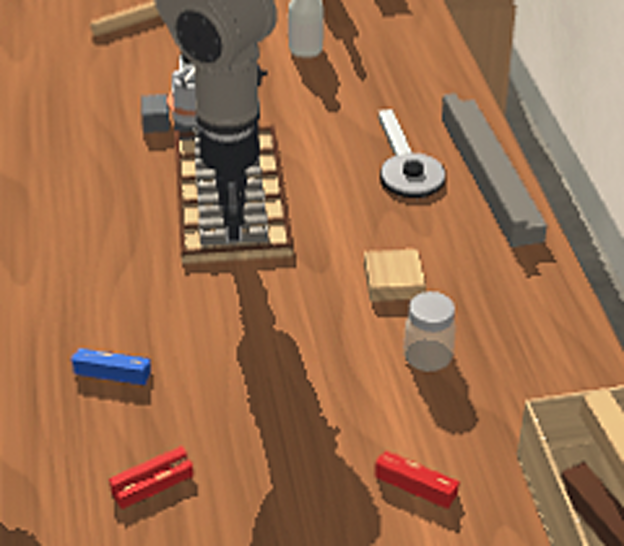

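Release, lift and retreat clear for a final view.

Emit:
drive_tool --commands '[{"tx": 0,"ty": 0,"tz": 0,"rx": 0,"ry": 0,"rz": 0,"grip": 0.05},{"tx": 0,"ty": 0,"tz": 0.1,"rx": 0,"ry": 0,"rz": 0,"grip": 0.05},{"tx": 0,"ty": 0,"tz": 0.9,"rx": 0,"ry": 0,"rz": 0,"grip": 0.05},{"tx": 0,"ty": 0,"tz": 1,"rx": 0,"ry": 0,"rz": 0,"grip": 0.05},{"tx": 0,"ty": 0,"tz": 1,"rx": 0,"ry": 0,"rz": 0,"grip": -0.5},{"tx": 0,"ty": -1,"tz": 1,"rx": 0,"ry": 0,"rz": 0,"grip": -0.5},{"tx": 0,"ty": -1,"tz": 1,"rx": 0,"ry": 0,"rz": 0,"grip": -0.5},{"tx": 0,"ty": -1,"tz": 0,"rx": 0,"ry": 0,"rz": 0,"grip": -0.5},{"tx": 0,"ty": -1,"tz": 0,"rx": 0,"ry": 0,"rz": 0,"grip": -0.5},{"tx": 0,"ty": -1,"tz": 0,"rx": 0,"ry": 0,"rz": 0,"grip": -0.5}]'

```text
clock: 59.98
tcp_pos: [0.5083, -0.1594, 0.1225]
orientation: [-3.139, 0.131, -0.001]
contact_force: [0.4, -0.4, -0.0]
grip_width: 0.064
```

Emit:
drive_tool --commands '[{"tx": 0.9,"ty": -1,"tz": 0,"rx": 0,"ry": 0,"rz": 0,"grip": -0.5},{"tx": 0.9,"ty": -1,"tz": 0,"rx": 0,"ry": 0,"rz": 0,"grip": -0.5},{"tx": 0.9,"ty": -1,"tz": 0,"rx": 0,"ry": 0,"rz": 0,"grip": -0.5},{"tx": 0.9,"ty": -1,"tz": 0,"rx": 0,"ry": 0,"rz": 0,"grip": -0.5},{"tx": 0.9,"ty": -1,"tz": 0,"rx": 0,"ry": 0,"rz": 0,"grip": -0.5},{"tx": 0.9,"ty": -1,"tz": 0,"rx": 0,"ry": 0,"rz": 0,"grip": -0.5},{"tx": 0.9,"ty": -1,"tz": 0,"rx": 0,"ry": 0,"rz": 0,"grip": -0.5},{"tx": 0,"ty": -1,"tz": 0,"rx": 0,"ry": 0,"rz": 0,"grip": -0.5},{"tx": 0,"ty": -1,"tz": 0,"rx": 0,"ry": 0,"rz": 0,"grip": -0.5},{"tx": 0,"ty": -1,"tz": 0,"rx": 0,"ry": 0,"rz": 0,"grip": -0.5}]'

```text
clock: 61.22
tcp_pos: [0.6334, -0.3602, 0.1223]
orientation: [-3.139, 0.133, 0.0]
contact_force: [-0.4, 0.2, -0.1]
grip_width: 0.0641
```

```bash
python3 -c "
from look import *
look('z',True)
f=grab('top');C=cloud(f)
for x in rects(C,.027,.045,(.43,.62,-.1,.19)): print(x[:4])
g=grab('side');
cv2.imwrite('pics/zt.png',cv2.resize(g['frame'][120:230,260:350],None,fx=5,fy=5,interpolation=cv2.INTER_CUBIC))
"
```

```text
t 61.23 tcp [ 0.6334 -0.3602  0.1223] yawY -94.84 tilt 0.01 zax [-0.  0. -1.] F [-0.4  0.2 -0.1] M [ 0.04  0.03 -0.02] w 0.0641 q [-0.09  0.85  0.88  1.54 -0.7   1.1  -0.7 ]
top [ 0.6767 -0.1695] [56. 26.] 89.4 114 
top [ 0.3639 -0.4385] [89. 28.] 22.7 171 
top [ 0.3358 -0.2633] [81. 28.] 158.7 155 
side [ 0.3359 -0.2667] [81. 35.] 159.9 187 
side [ 0.3633 -0.4416] [90. 33.] 23.5 316 
side [ 0.6481 -0.4927] [91. 35.] 134.2 275 
(array([0.5254, 0.1491]), array([88.5416, 27.0791]), 175.97283172607422, 147)
(array([0.5207, 0.0984]), array([88.8224, 26.2218]), 175.7093048095703, 152)
(array([0.5277, 0.0459]), array([67.4055, 25.4899]), 175.19071197509766, 103)
(array([ 0.5157, -0.0071]), array([83.0073, 25.8948]), 176.03329467773438, 123)
(array([ 0.5273, -0.0599]), array([51.845 , 25.6693]), 179.5905532836914, 79)
```

View pics/zt.png

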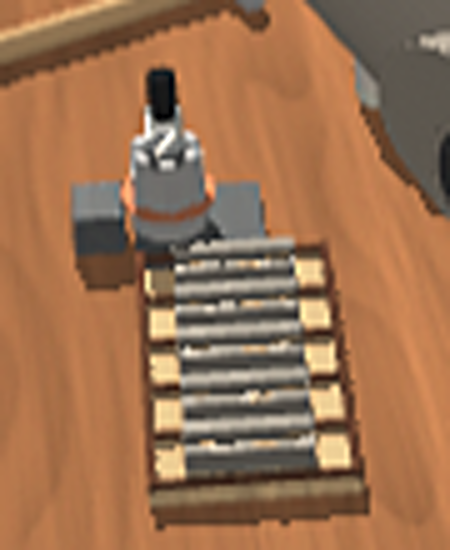

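View pics/z_top.png

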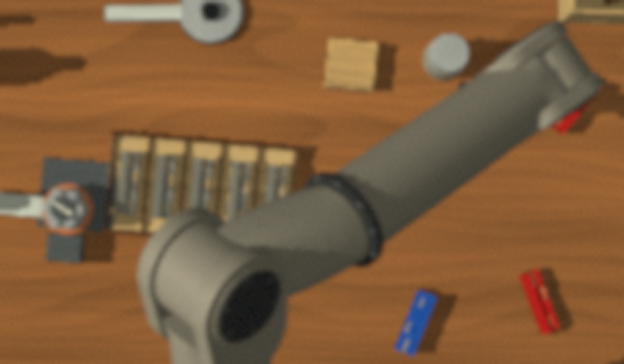

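View pics/z_siden.png

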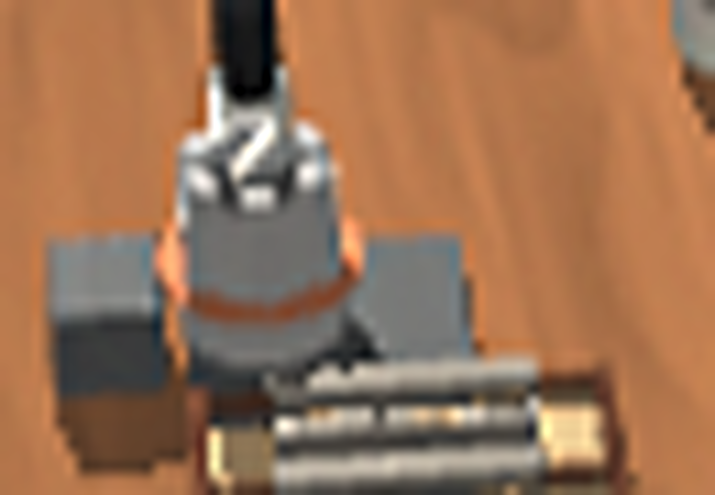

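```bash
python3 -c "
from look import *
th=np.radians(-4.8);R=np.array([[np.cos(th),-np.sin(th)],[np.sin(th),np.cos(th)]])
f=grab('top');C=cloud(f)
P=C[(C[...,2]>.026)&(C[...,2]<.06)&(C[...,0]>.43)&(C[...,0]<.6)&(C[...,1]>-.1)&(C[...,1]<.19)]
q=(P[:,:2]-[.516,.0465])@R
for b in(-104,-52,0,52,104):
    k=abs(q[:,1]*1000-b)<20;z=P[k,2]
    print(b,k.sum(),'y',(1000*q[k,1]).min().round(1),(1000*q[k,1]).max().round(1),'x',(1000*q[k,0]).min().round(1),(1000*q[k,0]).max().round(1),'z',np.percentile(z*1000,[10,50,90]).round(1),'slope',np.polyfit(q[k,0],z,1)[0].round(3))
workorder.hand_in()
"
```

```text
-104 87 y -119.6 -92.1 x -6.7 72.3 z [27.  33.3 40.6] slope -0.058
-52 144 y -66.2 -40.6 x -37.4 74.6 z [29.2 35.  41.3] slope 0.006
0 131 y -17.3 13.5 x -24.6 72.1 z [28.8 34.4 42. ] slope 0.002
52 164 y 39.1 65.0 x -66.0 71.2 z [28.5 34.6 41.5] slope 0.022
104 160 y 90.0 120.8 x -68.2 67.7 z [28.2 34.6 41.4] slope 0.006
the job is handed in; nothing more can be done
```

The job is done and handed in at about 61 s of the 208 s allowed; no verdict was reported.

- **Leg:** I swung the leg out by its knob until it pulled itself home. A further push then met the stop at 17 N, and the leg points along the stand's +y.
- **Nut:** I gripped the nut on its flats and turned it about 261° clockwise, from jaw angle 138.7° to −122°. That puts a slot on the white line, which both cameras fitted at 58°. After letting go, the slots lined up with the line within a few degrees in both cameras.
- **Chips:** All five grey chips were on the bench. Once the nut was set, I laid one in each bay, lengthwise. They are about 52 mm apart and within about 1 to 2 mm of the bay centres, and they look flat.
- **Other things:** I did not touch the red and blue look-alikes, the pad, jar, wheel, glue bottle, hammer or knife. They look unmoved where the last views showed them.

Three checks were weak or disagreed:
- **Snugness:** The wrist torque showed no clear rise when the nut went snug. I relied on the turn count instead: with the start angle between 0 and 0.8 rad, only this line-up fits the stated range. The nut's drop in the depth picture was only 3 to 6 mm, against about 6.8 mm expected, and the readings are noisy.
- **Cameras:** The two cameras differ by 2 to 4 mm in y around the tray.
- **Last two checks in the final top view:** The arm hid part of the two or three bays at the −y end, so the flatness check there saw only part of each chip. In the −104 mm bay it read a slope of −0.06, though the side picture shows that chip lying flat in its bay.

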